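# Park the tall amber bottle and bolt it in

### The arm

A 6-joint arm with a two-finger parallel gripper is mounted at the origin on the work surface. World frame = base frame: x ahead of the robot, y to its left, z up, the work surface at z = 0. Lengths are in m, angles in rad, forces in N, time in s.
With the tool pointing down it reaches from about 0.375 to 0.975 m from the base axis. Payload 3.8 kg.
Tool frame: the origin (TCP) lies on the centre line of the jaws, within the pads' length; the fingertips stand 8 mm ahead of it and the grasp point (between the pads) lies 11 mm behind it; z points along the fingers, y is the direction in which the jaws open and shut (so a half turn about z gives the same grasp; the last joint's range is limited). The gripper opens to 85 mm and grips with 20 to 120 N. Pads are 22 mm wide; open, the fingers measure 114 mm over their backs; the gripper's body (76 mm by 85 mm) begins 54 mm behind the grasp point. The pads swing forward as they close: fully open they stand 13 mm farther back than shut.
Start: joints at [1.168, 0.264, 1.604, -0, 1.274, -0.037], TCP at [0.241, 0.63, 0.215] pointing down, gripper open.
Joint ranges: [-2.63, 2.63], [-0.94, 2.18], [0.31, 2.57], [-1.31, 4.45], [0, 2.66], [-2.55, 2.55]. Speed limits (rad/s): [2.57, 2.57, 3.14, 3.14, 3.14, 3.14].

### API

Orientations are given as a rotation vector (axis times angle).
In Python, from workcell import * gives the robot as it stands.
- The arm moves only by the tool play_rows, never from a script. Its arguments are lists of equal length, an entry for each row: "slide": the shift along the tool's x, y, z in cm, a list of three; "delta_rot": the turn, a rotation vector about the tool's x, y, z in rad, a list of three. In form: {"slide": [[x, y, z], ...], "delta_rot": [[wx, wy, wz], ...]}. A call has 1 to 12 rows; each row is the pose to reach, as a shift and turn from the pose measured when the call began, along the tool's axes at that moment; what a row does not reach only later rows make up. A row lasts 1/12 s, in which the tool goes at most 41.7 mm and 7.16 degrees, less where a joint would pass 70% of its speed; a pose out of reach is approached as far as the arm can. A call with a gripper value outside its range is refused whole. "hand" is the opening, from 0 (shut) to 1 (fully open), set as the call begins (left out, the last holds). The fingers move at their own pace and stop on an object; "force" is the grip in N (left out, the last holds). Time passes only in rows, so rows that repeat a pose let the fingers close. It gives the time, the measured TCP pose, the force and the opening at its end, in the units of the state.
- read_state(): the state, without advancing time (a new reading comes with each control period).
- read_camera(name): name is "scene" or "side" or "wrist"; returns a dict with "image" (400x640x3 uint8, red, green, blue), "depth" (400x640 float32, m along the optical axis (not along the pixel's ray), 0 where there is no reading), "fovy" (degrees; the focal length in pixels is half the picture's height over the tangent of half this angle, whatever the lens; pixels are square), "cx", "cy" (the principal point, pixels), "world_from_camera" (4x4, takes a point from camera to world coordinates); the wrist camera has in their place "hand_eye" (4x4, takes a point from camera to tool coordinates, whose origin is the TCP and whose axes are the flange's). Camera axes: x right, y up, looking along -z (the intrinsics and any distortion apply to the point x, -y, -z); pixel columns grow to the right and rows downward; lengths in m; the calibration is good to about 2 mm. A picture is of the moment at which its call begins: read the wrist's pose just before it.
- finish_job(): hands the job in, once; it reports no verdict.
Trained networks look in a picture, given as the dict that the camera call returned (one of the last four; its "shot" number tells which), for a name from the list of things; names that differ only in an ending like _2 or _b are one class to them, and where a whole thing is asked for, a point or a joint stands for the part that bears it (a point fixed in the world has none). Each returns a list of dicts, best first, with "conf" (0 to 1); they miss things now and then, are a little off and sometimes report something else, mostly with a low value. They report only what shows in the picture. A call takes as long as a camera call.
- spot_in(target, picture): "bbox" ([centre column, centre row, width, height] in pixels, round what is visible of it).
- landmark_of(target, picture): "at" ([column, row] in pixels: a listed point, or the origin of a listed thing).
The state is a dict: "time": time; "q": joint angles; "joint_vel": joint speeds; "joint_torque": joint torques, N m; "tool_pos": TCP position; "tcp_rot": TCP orientation; "wrist_force": force on the tool from outside, world axes, zero at the start; "torque": the same for the moment, N m; "width": opening from 0.0 (shut) to 1.0 (fully open).
Only numpy, scipy, OpenCV 4.12 (cv2) and the standard library are available. Lean on these libraries where they do the work, as an engineer would, in place of code of your own. Each camera call takes 0.05 s, during which the arm holds its last target.

### The job

Slide the tall amber bottle across the counter into the grey open-fronted bay until it rests against the bay's back wall, pushing it gently low on its body so that it stays upright and never leaves the counter. Then push the red knob of the sliding bolt all the way across, so that the bar shuts the bay's mouth behind the bottle. Do not grip or lift anything, and leave the other goods where they are.

Things in the scene. Friction and masses are not known exactly. Their poses are not given: they have to be found in the camera images.
- bottle: Tall amber glass bottle, paper band, black cap, loose: round body 60 mm in diameter up to 150 mm height, then a narrow neck, cap 32 mm wide, 214 mm tall in all; 0.28 to 0.56 kg. Origin: centre of its underside, z up. Starts 120 to 165 mm in front of home (bay x negative). On the counter (friction 0.5 to 0.7) it slides when pushed below about 35 mm height and may tip when pushed higher.
- bay: Grey U-shaped bay fixed to the counter, no floor: walls 30 mm high, 12 thick. Origin: on the counter where the bottle's centre stands when home. x points from mouth to back wall (inner face x = 30 mm), y left, z up. Cheeks: inner faces y = +/-42 mm, front ends x = -12 mm. Keeper block, right: x -56 to -32, y -74 to -58, 30 mm high. Bolt track, left: x -60 to -28, y 60 to 220, 22 mm high.
- bolt (a joint): Travel of the sliding bolt in m, along the bay's -y: 0 open (bar left of the mouth), 0.115 shut (end stop; the bar spans the mouth to the keeper block). Starts at 0 to 0.02, takes about 2 N to push, stays where left. The steel bar is 10 mm thick, 8 to 20 mm above the counter, at bay x = -44 mm; a bottle well short of home blocks it.
- bolt_knob (a point): Point on the axis of the bolt's upright red knob, 45 mm above the counter. The knob is a round post 18 mm in diameter whose top is 65 mm above the counter; it stands clear above the track (22 mm). At bay x = -44 mm, y = 200 mm minus the bolt's travel.
- tile: Bystander: slate basking tile, 160 x 160 x 12 mm, lying on the counter. Origin: centre of its underside.
- hide: Bystander: round brown plastic hide (dome), 132 mm in diameter, 70 mm high. Origin: centre of its underside.
- jar: Bystander: small closed amber glass jar with black lid, 64 mm in diameter, 85 mm high, standing right of the bay. Origin: centre of its underside.
- tin: Bystander: low tin with a green band, 66 mm in diameter, 50 mm high, standing left of the bolt. Origin: centre of its underside.
- green_bottle: Bystander: green bottle with white cap, 66 mm in diameter, 170 mm high. Origin: centre of its underside.
- bowl: Bystander: terracotta bowl, 110 mm in diameter, 35 mm high. Origin: centre of its underside.

How it is judged:
On the way, in this order (a step that is already met when the one before it is completed fails the run):
1. the bottle stands upright against the back wall of the bay while the bolt is still open (x of bottle in the frame of bay between -0.007 and 0.007 m and y of bottle in the frame of bay between -0.015 and 0.015 m and angle between bottle's own z axis and vertical below 0.06 rad and height (world z) of bottle below 0.004 m and linear speed of bottle below 0.02 m/s and value of joint bolt below 0.035 m), for 0.2 s.
2. the bolt is pushed shut behind it (value of joint bolt above 0.107 m), for 0.2 s.
At the end, for the whole second after the job is handed in: The bottle stands upright (within 0.06 rad) and still on the counter in the bay, its centre within 7 mm of the home point along the bay and 15 mm across it, and the bolt is shut to within 8 mm of its stop (travel over 0.107 m) (x of bottle in the frame of bay between -0.007 and 0.007 m and y of bottle in the frame of bay between -0.015 and 0.015 m and angle between bottle's own z axis and vertical below 0.06 rad and height (world z) of bottle below 0.004 m and linear speed of bottle below 0.02 m/s and value of joint bolt above 0.107 m); the robot touches nothing.
It fails at once if the bottle is tipped (over 0.2 rad) (angle between bottle's own z axis and vertical above 0.2 rad).
It fails at once if the bottle is lifted off the counter (its base over 10 mm up) (height (world z) of bottle above 0.01 m).
It fails at once if the bottle is squeezed or rammed (over 35 N from the fingers) (contact force between the fingers and bottle above 35 N).
It fails at once if one of the other goods is moved (over 20 mm) (distance of any of tile, hide, jar, tin, green_bottle, bowl from where it was at the start of the episode above 0.02 m).
It also fails if it takes over 69 s, if anything falls off the work surface, if the arm or the gripper's body presses on something with over 40 N, if the wrist force passes 120 N, or if a joint passes its speed limit or range.

## Working session

There is one attempt and no reset: what is moved stays moved. The work goes in short steps, Python scripts to look and compute and a tool call to move; the robot and the scene stay as the last step left them, time stands still between calls to the robot, and variables do not carry over. Pictures are saved under pics/ and viewed, and the job is handed in when it is done.

Besides the shell and the picture viewer there is one more tool, called as name(argument=value, ...) on one line, values as JSON. play_rows: Moves the arm, as the interface text tells. Its arguments: {"type":"object","properties":{"slide":{"type":"array"},"delta_rot":{"type":"array"},"hand":{"type":"number"},"force":{"type":"number"}},"required":["slide","delta_rot"]}

```bash
mkdir -p pics
cat > h.py <<'E'
from workcell import *
import numpy as np, cv2
from scipy.spatial.transform import Rotation as R
def cam(n):
    s=read_state(); p=read_camera(n)
    if 'world_from_camera' in p: T=np.array(p['world_from_camera'])
    else:
        A=np.eye(4);A[:3,:3]=R.from_rotvec(s['tcp_rot']).as_matrix();A[:3,3]=s['tool_pos']
        T=A@np.array(p['hand_eye'])
    p['T']=T; p['f']=200/np.tan(np.radians(p['fovy'])/2)
    return p
def ray(p,u,v):
    d=np.array([(u-p['cx'])/p['f'],-(v-p['cy'])/p['f'],-1.])
    return p['T'][:3,3],p['T'][:3,:3]@d
def atz(p,u,v,z):
    o,d=ray(p,u,v); return o+d*(z-o[2])/d[2]
def dep(p,u,v):
    o,d=ray(p,u,v); return o+d*p['depth'][int(round(v)),int(round(u))]
def cloud(p):
    v,u=np.mgrid[0:400,0:640]; D=p['depth']
    c=np.stack([(u-p['cx'])/p['f']*D,-(v-p['cy'])/p['f']*D,-D],-1)
    return c@p['T'][:3,:3].T+p['T'][:3,3]
def save(p,n): cv2.imwrite('pics/'+n,cv2.cvtColor(p['image'],cv2.COLOR_RGB2BGR))
E
python3 - <<'E'
from h import *
s=read_state();print(s)
for n in ['scene','side','wrist']:
    p=cam(n);save(p,n+'0.png');print(n,p['fovy'],p['cx'],p['cy'],[k for k in p])
    if n!='wrist':print(p['T'].round(3))
    for t in ['bottle','bay','bolt_knob','tile','hide','jar','tin','green_bottle','bowl','bolt']:
        b=spot_in(t,p);l=landmark_of(t,p)
        print(t,[(np.round(x['bbox']).tolist(),round(x['conf'],2)) for x in b[:2]],[(np.round(x['at'],1).tolist(),round(x['conf'],2),atz(p,*x['at'],0.045 if t=='bolt_knob' else 0).round(3).tolist()) for x in l[:2]])
E
```

```text
{'time': 0.0, 'q': array([ 1.16806031e+00,  2.64727180e-01,  1.60540131e+00, -3.59901513e-07,
        1.27369770e+00, -3.69121534e-02]), 'joint_vel': array([6.59943856e-05, 1.36940298e-03, 4.96427521e-04, 1.22579236e-03,
       9.20584420e-04, 3.81326862e-04]), 'joint_torque': array([-1.51426819e-03, -5.15133083e+01, -3.67303741e+01, -7.53200169e-06,
        1.29313741e-02,  7.63555107e-06]), 'tool_pos': array([0.24116357, 0.62961267, 0.21346482]), 'tcp_rot': array([-0.57134687, -3.08870484,  0.0034236 ]), 'wrist_force': array([ 0.88996284,  0.0945512 , -0.40197227]), 'torque': array([ 0.01476333, -0.00516375, -0.00193757]), 'width': 0.9983247548491906}
scene 42.187614204205374 314.68751617253776 186.28598598824138 ['image', 'depth', 'fovy', 'cx', 'cy', 'world_from_camera', 'shot', 'T', 'f']
[[ 0.135 -0.524  0.841  1.988]
 [ 0.991  0.051 -0.128 -0.229]
 [ 0.024  0.85   0.526  0.962]
 [ 0.     0.     0.     1.   ]]
bottle [([312.0, 174.0, 16.0, 64.0], 0.65)] []
bay [([327.0, 223.0, 94.0, 40.0], 0.8)] [([307.3, 224.3], 0.56, [0.672, -0.05, -0.0])]
bolt_knob [([344.0, 211.0, 50.0, 16.0], 0.46)] [([184.9, 214.8], 0.71, [0.646, -0.424, 0.045]), ([362.8, 208.8], 0.53, [0.669, 0.127, 0.045])]
tile [] [([414.7, 177.9], 0.58, [0.426, 0.377, 0.0])]
hide [] [([178.2, 192.7], 0.83, [0.445, -0.466, -0.0]), ([416.3, 176.2], 0.27, [0.415, 0.386, 0.0])]
jar [([259.0, 217.0, 21.0, 32.0], 0.77)] [([259.0, 226.4], 0.69, [0.668, -0.201, 0.0])]
tin [([406.0, 221.0, 21.0, 20.0], 0.76), ([181.0, 193.0, 21.0, 49.0], 0.32)] [([401.5, 226.7], 0.59, [0.716, 0.245, 0.0])]
green_bottle [([180.0, 196.0, 20.0, 51.0], 0.86)] [([183.0, 214.9], 0.83, [0.581, -0.44, 0.0])]
bowl [([449.0, 196.0, 32.0, 24.0], 0.56), ([180.0, 186.0, 41.0, 30.0], 0.19)] [([445.6, 198.9], 0.72, [0.574, 0.441, 0.0])]Traceback (most recent call last):
  File "<stdin>", line 7, in <module>
ValueError: it knows: bay, bolt_knob, bottle, bowl, green_bottle, hide, jar, tile, tin
```

Run:
```python
from h import *
for n in ['side','wrist']:
    p=cam(n);save(p,n+'0.png');print(n,p['fovy'],p['cx'],p['cy'])
    print(p['T'].round(3))
    for t in ['bottle','bay','bolt_knob','tile','hide','jar','tin','green_bottle','bowl']:
        b=spot_in(t,p);l=landmark_of(t,p)
        print(t,[(np.round(x['bbox']).tolist(),round(x['conf'],2)) for x in b[:2]],[(np.round(x['at'],1).tolist(),round(x['conf'],2),atz(p,*x['at'],0.045 if t=='bolt_knob' else 0).round(3).tolist()) for x in l[:2]])
p=cv2.imread('pics/scene0.png');cv2.imwrite('pics/scene0z.png',cv2.resize(p[130:270,140:480],None,fx=2.3,fy=2.3,interpolation=cv2.INTER_CUBIC))
```

```text
side 43.4857632805592 317.5874840678497 200.84807738157224
[[ 0.989  0.1   -0.11   0.373]
 [-0.148  0.702 -0.697 -0.903]
 [ 0.008  0.705  0.709  1.011]
 [ 0.     0.     0.     1.   ]]
bottle [([330.0, 203.0, 26.0, 70.0], 0.96), ([382.0, 212.0, 46.0, 90.0], 0.38)] [([327.7, 231.1], 0.67, [0.54, -0.026, 0.0])]
bay [([382.0, 211.0, 52.0, 90.0], 0.61)] []
bolt_knob [([364.0, 191.0, 8.0, 49.0], 0.57)] [([363.3, 174.2], 0.7, [0.669, 0.135, 0.045]), ([365.4, 162.1], 0.16, [0.687, 0.187, 0.045])]
tile [([263.0, 142.0, 63.0, 45.0], 0.83), ([329.0, 204.0, 26.0, 72.0], 0.51)] [([265.7, 142.3], 0.59, [0.404, 0.377, 0.0])]
hide [([307.0, 377.0, 67.0, 45.0], 0.87)] [([306.1, 395.4], 0.84, [0.423, -0.463, 0.0]), ([394.2, 279.9], 0.74, [0.676, -0.207, 0.0])]
jar [([364.0, 192.0, 11.0, 53.0], 0.63), ([394.0, 271.0, 26.0, 41.0], 0.59)] [([394.9, 279.9], 0.88, [0.678, -0.207, 0.0]), ([375.6, 370.8], 0.66, [0.577, -0.431, 0.0])]
tin [([368.0, 153.0, 25.0, 25.0], 0.6)] [([364.2, 161.7], 0.9, [0.698, 0.24, 0.0]), ([265.6, 142.7], 0.62, [0.404, 0.375, 0.0])]
green_bottle [([380.0, 358.0, 39.0, 63.0], 0.84)] [([373.9, 370.8], 0.64, [0.573, -0.431, 0.0])]
bowl [([319.0, 118.0, 32.0, 21.0], 0.6)] [([376.6, 372.6], 0.74, [0.578, -0.435, 0.0]), ([318.0, 124.1], 0.66, [0.585, 0.45, 0.0])]
wrist 65.82901702287452 325.84970924355935 201.3282979073296
[[ 0.357 -0.887 -0.294  0.167]
 [ 0.934  0.339  0.112  0.659]
 [-0.    -0.314  0.949  0.374]
 [ 0.     0.     0.     1.   ]]
bottle [] []
bay [] []
bolt_knob [] []
tile [([205.0, 317.0, 153.0, 109.0], 0.76)] []
hide [] []
jar [] []
tin [] []
green_bottle [] []
bowl [] []
```

View pics/scene0z.png

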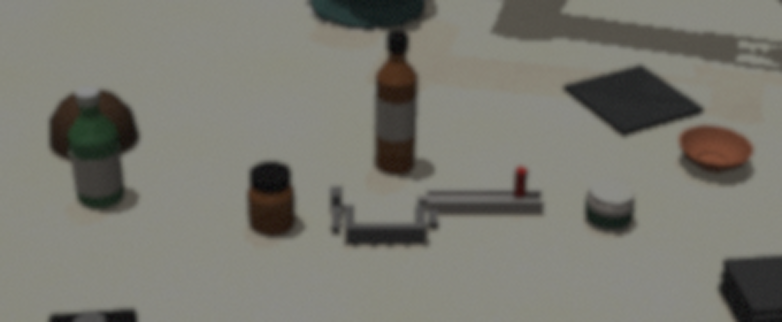

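View pics/side0.png

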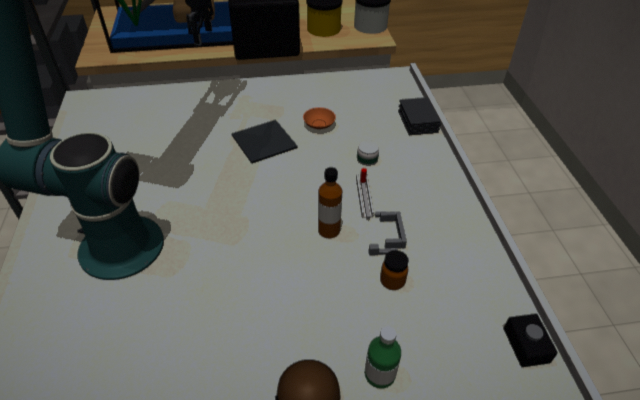

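View pics/wrist0.png

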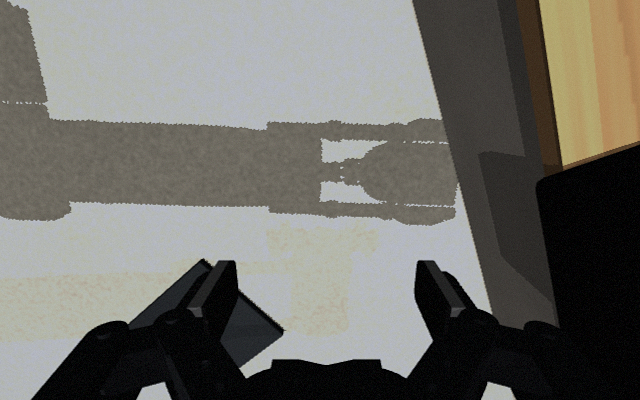

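play_rows(slide=[[-2.2,-1.8,-1.2],[-4.4,-3.6,-2.4],[-6.6,-5.4,-3.6],[-8.8,-7.2,-4.8],[-11,-9,-6],[-13.2,-10.8,-7.2],[-15.4,-12.6,-8.4],[-17.6,-14.4,-9.6],[-19.8,-16.2,-10.8],[-22,-18,-12],[-24.2,-19.8,-13.2],[-26.4,-21.6,-14.4]], delta_rot=[[0,0,0.115],[0,0,0.23],[0,0,0.345],[0,0,0.46],[0,0,0.575],[0,0,0.69],[0,0,0.805],[0,0,0.92],[0,0,1.035],[0,0,1.15],[0,0,1.265],[0,0,1.38]], hand=0.15)

```text
time: 3.9
tool_pos: [0.4111, 0.3329, 0.3596]
tcp_rot: [2.413, 2.012, 0.001]
wrist_force: [0.3, 0.3, -0.6]
width: 0.15
```

```bash
cat > st.py <<'E'
from h import *
s=read_state();M=R.from_rotvec(s['tcp_rot']).as_matrix()
print(s['time'],s['tool_pos'].round(4),'\n',M.round(3),s['width'],s['wrist_force'].round(2),s['q'].round(3))
import sys
if len(sys.argv)>3:
    t=np.array(list(map(float,sys.argv[1:4])));yaw,tilt=map(float,sys.argv[4:6]) if len(sys.argv)>4 else (0,0)
    # goal: tool x horizontal heading yaw, z tilted forward by tilt
    c,sn=np.cos(tilt),np.sin(tilt);f=np.array([np.cos(yaw),np.sin(yaw),0]);k=np.array([0,0,1.])
    z=sn*f-c*k;x=c*f+sn*k;y=np.cross(z,x)
    G=np.stack([x,y,z],1)
    print('slide cm',(M.T@(t-s['tool_pos'])*100).round(2),'rot',R.from_matrix(M.T@G).as_rotvec().round(3))
E
python3 st.py 0.58 0.03 0.36 0 0
```

```text
3.9 [0.4111 0.3329 0.3596] 
 [[ 0.18   0.984  0.001]
 [ 0.984 -0.18   0.   ]
 [ 0.     0.    -1.   ]] 0.1500568639745385 [ 0.31  0.25 -0.57] [ 0.634 -0.072  1.708 -0.     1.504  0.814]
slide cm [-26.76  22.05  -0.04] rot [ 0.00e+00 -1.00e-03  1.39e+00]
```

play_rows(slide=[[-2.2,1.8,0],[-4.4,3.6,0],[-6.6,5.4,0],[-8.8,7.2,0],[-11,9,0],[-13.2,10.8,0],[-15.4,12.6,0],[-17.6,14.4,0],[-19.8,16.2,0],[-22,18,0],[-24.2,20,0],[-26.7,22,0]], delta_rot=[[0,0,0.116],[0,0,0.232],[0,0,0.348],[0,0,0.464],[0,0,0.58],[0,0,0.696],[0,0,0.812],[0,0,0.928],[0,0,1.044],[0,0,1.16],[0,0,1.276],[0,0,1.39]])

```text
time: 4.9
tool_pos: [0.5801, 0.0297, 0.3598]
tcp_rot: [-3.141, 0.008, -0.002]
wrist_force: [-0.1, 1.3, -0.3]
width: 0.152
```

Run:
```python
from h import *
import pickle
p=cam('wrist');q=cam('side');save(p,'w1.png');pickle.dump((p,q),open('w1.pkl','wb'));print(read_state()['tool_pos'],p['T'].round(3))
for n,pp in (('wrist',p),('side',q)):
  for t in ['bottle','bay','bolt_knob']:
    l=landmark_of(t,pp)
    print(n,t,[(np.round(x['at'],1).tolist(),round(x['conf'],2),atz(pp,*x['at'],0.045 if t=='bolt_knob' else 0).round(4).tolist()) for x in l[:2]])
```

```text
[0.58108339 0.02688099 0.35900711] [[-0.005  0.949  0.314  0.662]
 [-1.    -0.004 -0.002  0.029]
 [-0.001 -0.314  0.949  0.519]
 [ 0.     0.     0.     1.   ]]
wrist bottle [([354.6, 169.8], 0.96, [0.5468, -0.019, 0.0])]
wrist bay [([78.8, 146.7], 0.48, [0.5882, 0.443, 0.0])]
wrist bolt_knob [([252.2, 92.8], 0.83, [0.671, 0.1361, 0.045])]
side bottle [([327.4, 226.9], 0.74, [0.5416, -0.0109, 0.0])]
side bay [([385.1, 231.6], 0.9, [0.6923, -0.0495, 0.0])]
side bolt_knob []
```

View pics/w1.png

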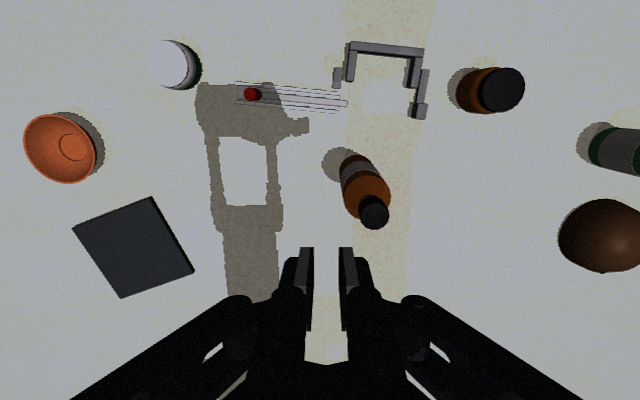

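The wrist picture shows the bay at columns 333–430, rows 40–118, opening downward. The knob is at (252, 94), the bar end near (347, 103), and the bottle base near (352, 160). I'll fit the bay from depth next.

```bash
cat > fit.py <<'E'
from h import *
import pickle
from scipy.optimize import least_squares, minimize
p,q=pickle.load(open('w1.pkl','rb'))
c=cloud(p); reg=np.zeros((400,640),bool); reg[35:122,325:435]=True
m=reg&(p['depth']>0); 
print('table z',np.median(c[60:110,440:450,2]), np.median(c[75:110,375:400,2]))
P=c[m&(c[...,2]>.020)&(c[...,2]<.04)]
print(len(P),P.min(0),P.max(0),np.median(P[:,2]))
# rectangles in bay frame (x0,x1,y0,y1)
rect=np.array([[30,42,-54,54],[-12,42,42,54],[-12,42,-54,-42],[-56,-32,-74,-58],[-60,-28,60,75]])/1000.
def d(P,rs):
    o=[]
    for a,b,e,f in rs:
        dx=np.maximum(np.maximum(a-P[:,0],P[:,0]-b),0);dy=np.maximum(np.maximum(e-P[:,1],P[:,1]-f),0)
        o.append(np.hypot(dx,dy))
    return np.min(o,0)
def B(th,P):
    x,y,a=th;cs,sn=np.cos(a),np.sin(a);D=P[:,:2]-[x,y]
    return np.stack([cs*D[:,0]+sn*D[:,1],-sn*D[:,0]+cs*D[:,1]],1)
# also use centring term: mask area samples must be covered
S=[]
for a,b,e,f in rect[:4]:
    g=np.stack(np.meshgrid(np.arange(a+.001,b,.002),np.arange(e+.001,f,.002)),-1).reshape(-1,2);S.append(g)
S=np.concatenate(S)
from scipy.spatial import cKDTree
T=cKDTree(P[:,:2])
def cost(th):
    x,y,a=th;cs,sn=np.cos(a),np.sin(a)
    W=np.stack([x+cs*S[:,0]-sn*S[:,1],y+sn*S[:,0]+cs*S[:,1]],1)
    return np.mean(np.minimum(d(B(th,P),rect),.01)**2)+np.mean(np.minimum(T.query(W)[0],.01)**2)
best=min((minimize(cost,[.692,-.045,a],method='Nelder-Mead',options=dict(xatol=1e-5,fatol=1e-12,initial_simplex=[[.692,-.045,a],[.70,-.045,a],[.692,-.035,a],[.692,-.045,a+.1]])) for a in (-.3,-.15,0,.15)),key=lambda r:r.fun)
print(best.x,np.sqrt(best.fun))
k=atz(p,252.2,92.8,.045)
b=best.x
print('knob in bay',B(b,k[None]))
bo=c[...,:][(c[...,2]>.1)&(c[...,2]<.145)&(np.hypot(c[...,0]-.545,c[...,1]+.02)<.06)]
r=least_squares(lambda v:np.hypot(bo[:,0]-v[0],bo[:,1]-v[1])-.03,[.55,-.02],loss='soft_l1',f_scale=.002)
print('bottle body fit',r.x,np.abs(r.fun).mean(),len(bo),B(b,r.x[None]))
cap=c[(c[...,2]>.208)&(c[...,2]<.22)&(np.hypot(c[...,0]-.545,c[...,1]+.02)<.05)];print('cap',cap.mean(0),len(cap))
kn=c[(c[...,2]>.055)&(c[...,2]<.07)&(np.hypot(c[...,0]-k[0],c[...,1]-k[1])<.03)];print('knobtop',kn.mean(0),len(kn),B(b,kn.mean(0)[None]))
E
python3 fit.py
python3 - <<'E'
import cv2
i=cv2.imread('pics/w1.png')[30:190,220:450];cv2.imwrite('pics/w1z.png',cv2.convertScaleAbs(cv2.resize(i,None,fx=3.4,fy=3.4,interpolation=cv2.INTER_CUBIC),alpha=1.3))
E
```

```text
table z -9.732328550510205e-05 -0.00011406766651445022
1638 [ 0.63215528 -0.12372403  0.02000088] [0.74051081 0.03101087 0.03287856] 0.029456151110710566
[ 0.69421412 -0.05301946 -0.10922899] 0.0010383363400183808
knob in bay [[-0.0436855   0.18551212]]
bottle body fit [ 0.54369883 -0.02086337] 0.0002875570587846306 354 [[-0.15312368  0.0155565 ]]
cap [ 0.54518119 -0.02044605  0.21358167] 683
knobtop [0.66919269 0.13541729 0.06414674] 144 [[-0.04541417  0.18458612]]
```

View pics/w1z.png

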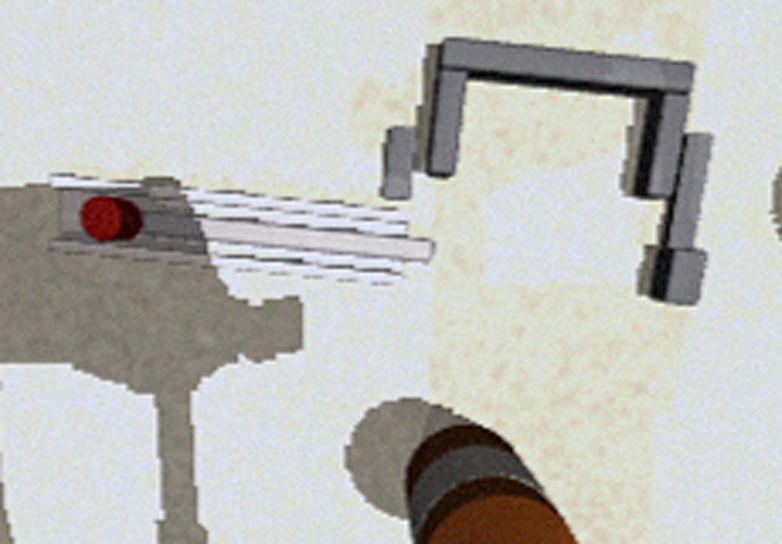

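```bash
python3 st.py 0.47 -0.005 0.25 -0.21 0.75; python3 -c "
from h import *
import pickle
p,q=pickle.load(open('w1.pkl','rb'))
from math import *
k=atz(p,347,103.5,.014)-[.6942,-.053,0];a=-.109
print(cos(a)*k[0]+sin(a)*k[1],-sin(a)*k[0]+cos(a)*k[1])"
```

```text
5.3 [0.5791 0.0318 0.3599] 
 [[ 1.     0.002  0.001]
 [ 0.002 -1.     0.001]
 [ 0.001 -0.001 -1.   ]] 0.15002234816457422 [-0.71  0.21 -0.03] [1.200e-02 2.800e-02 1.610e+00 1.000e-03 1.503e+00 1.580e+00]
slide cm [-10.93   3.66  10.98] rot [-0.08   0.747  0.202]
-0.044156074454794525 0.045162370365048936
```

play_rows(slide=[[-2,0.6,1],[-4,1.3,2],[-6,2,3.5],[-8,2.7,5.5],[-9.5,3.2,7.5],[-10.5,3.5,9.5],[-10.9,3.7,11],[-10.9,3.7,11],[-10.9,3.7,11]], delta_rot=[[-0.01,0.1,0.03],[-0.02,0.2,0.06],[-0.03,0.3,0.08],[-0.04,0.4,0.11],[-0.05,0.5,0.14],[-0.06,0.6,0.16],[-0.07,0.7,0.19],[-0.08,0.75,0.2],[-0.08,0.75,0.2]], hand=0.22)

```text
time: 6.05
tool_pos: [0.4658, -0.0043, 0.2435]
tcp_rot: [2.84, -0.291, 1.115]
wrist_force: [-0.1, -0.5, -0.0]
width: 0.217
```

```bash
python3 st.py 0.475 -0.006 0.10 -0.21 0.75;python3 st.py 0.475 -0.006 0.02 -0.21 0.75
```

```text
6.05 [ 0.4658 -0.0043  0.2435] 
 [[ 0.718 -0.204  0.666]
 [-0.148 -0.979 -0.14 ]
 [ 0.681  0.002 -0.733]] 0.217123241975318 [-0.13 -0.46 -0.01] [ 0.097 -0.68   2.497 -0.354  0.63   2.084]
slide cm [-9.08 -0.06 11.16] rot [-0.002  0.001  0.005]
6.05 [ 0.4658 -0.0043  0.2435] 
 [[ 0.718 -0.204  0.666]
 [-0.148 -0.979 -0.14 ]
 [ 0.681  0.002 -0.733]] 0.217123241975318 [-0.13 -0.46 -0.01] [ 0.097 -0.68   2.497 -0.354  0.63   2.084]
slide cm [-14.53  -0.07  17.02] rot [-0.002  0.001  0.005]
```

play_rows(slide=[[-1.3,0,1.6],[-2.6,0,3.2],[-3.9,0,4.8],[-5.2,0,6.4],[-6.5,0,8],[-7.8,0,9.6],[-9.1,0,11.2],[-9.1,0,11.2]], delta_rot=[[0,0,0],[0,0,0],[0,0,0],[0,0,0],[0,0,0],[0,0,0],[0,0,0],[0,0,0]])

```text
time: 6.72
tool_pos: [0.506, -0.0005, 0.1124]
tcp_rot: [2.849, -0.289, 1.061]
wrist_force: [-1.5, 0.3, -0.0]
width: 0.221
```

```bash
python3 st.py 0.475 -0.006 0.02 -0.21 0.75
```

```text
6.7167 [ 5.060e-01 -5.000e-04  1.124e-01] 
 [[ 0.741 -0.206  0.639]
 [-0.146 -0.978 -0.147]
 [ 0.655  0.016 -0.755]] 0.22148361145315304 [-1.51  0.26 -0.03] [ 0.102 -0.338  2.567 -0.77   0.308  2.544]
slide cm [-8.27  1.03  5.08] rot [0.01  0.035 0.012]
```

play_rows(slide=[[0.5,0,-1.5],[1.5,0,-3.2],[2.8,0,-5],[4.2,0,-7],[5.8,0,-9],[7.4,0,-11],[8.6,0,-12.2],[8.6,0,-12.2]], delta_rot=[[0,0,0],[0,0,0],[0,0,0],[0,0,0],[0,0,0],[0,0,0],[0,0,0],[0,0,0]])

```text
time: 7.38
tool_pos: [0.4955, 0.0064, 0.2709]
tcp_rot: [2.847, -0.29, 1.081]
wrist_force: [0.2, -0.8, 1.5]
width: 0.22
```

```bash
cat > look.py <<'E'
from h import *
import sys,pickle
from scipy.optimize import least_squares
tag=sys.argv[1]; b=np.array([.6942,-.0530,-.109])
def B(P):
    cs,sn=np.cos(b[2]),np.sin(b[2]);D=np.asarray(P)[...,:2]-b[:2]
    return np.stack([cs*D[...,0]+sn*D[...,1],-sn*D[...,0]+cs*D[...,1]],-1)
for n in sys.argv[2:]:
    p=cam(n);save(p,f'{n}_{tag}.png');pickle.dump(p,open(f'{n}_{tag}.pkl','wb'))
    l=landmark_of('bottle',p)[:1]
    g=atz(p,*l[0]['at'],0)[:2] if l else np.array([.55,-.02])
    print(n,'lm',g.round(4), l and round(l[0]['conf'],2))
    c=cloud(p)
    im=p['image'].astype(int)
    am=(im[...,0]>1.6*im[...,2])&(im[...,0]>1.25*im[...,1])
    for lo,hi in ((.01,.06),(.1,.148)):
        m=(c[...,2]>lo)&(c[...,2]<hi)&(np.hypot(c[...,0]-g[0],c[...,1]-g[1])<.06)&am
        bo=c[m]
        if len(bo)<15: print('few',len(bo));continue
        r=least_squares(lambda v:np.hypot(bo[:,0]-v[0],bo[:,1]-v[1])-.03,g-.01*(p['T'][:2,2]>9),loss='soft_l1',f_scale=.002)
        print(' fit z',lo,hi,r.x.round(4),'mae',np.abs(r.fun).mean().round(4),len(bo),'bay',B(r.x).round(4))
E
python3 look.py a side wrist; python3 st.py .478 -.004 .25 -.1 .5
```

```text
side lm [ 0.5356 -0.0274] 0.55
 fit z 0.01 0.06 [ 0.5427 -0.0214] mae 0.001 249 bay [-0.1541  0.0149]
 fit z 0.1 0.148 [ 0.5427 -0.0212] mae 0.001 174 bay [-0.1541  0.0151]
wrist lm [ 0.5476 -0.0226] 0.7
 fit z 0.01 0.06 [ 0.544  -0.0209] mae 0.0001 179 bay [-0.1528  0.0156]
 fit z 0.1 0.148 [ 0.5441 -0.0209] mae 0.0001 190 bay [-0.1527  0.0155]
7.5833 [0.4912 0.0051 0.2601] 
 [[ 0.742 -0.206  0.638]
 [-0.146 -0.978 -0.146]
 [ 0.654  0.015 -0.756]] 0.2153933474783109 [-0.1   0.58 -0.61] [ 0.128 -0.587  2.41  -0.373  0.672  2.117]
slide cm [-1.51  1.15  0.05] rot [ 0.074 -0.212 -0.08 ]
```

View pics/wrist_a.png

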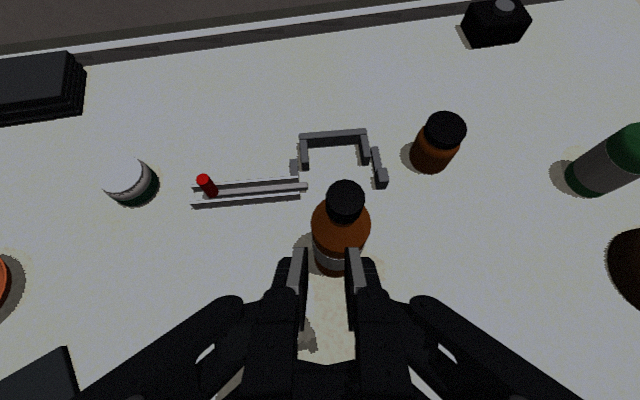

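play_rows(slide=[[-0.5,0.5,0],[-1,1,0],[-1.5,1.7,0],[-1.5,1.7,0],[-1.5,1.7,0]], delta_rot=[[0.03,-0.08,-0.03],[0.05,-0.16,-0.06],[0.075,-0.21,-0.08],[0.075,-0.21,-0.08],[0.075,-0.21,-0.08]])

```text
time: 8.0
tool_pos: [0.4761, -0.0103, 0.2489]
tcp_rot: [3.016, -0.156, 0.77]
wrist_force: [-0.1, 0.8, 0.4]
width: 0.222
```

```bash
python3 st.py .478 -.011 .10 -.1 .5;python3 st.py .48 -.011 .02 -.1 .5
```

```text
8.0 [ 0.4761 -0.0103  0.2489] 
 [[ 0.873 -0.103  0.477]
 [-0.091 -0.995 -0.049]
 [ 0.479 -0.001 -0.878]] 0.22165590401959617 [-0.09  0.77  0.4 ] [-0.058 -0.509  2.309 -0.029  0.842  1.63 ]
slide cm [-6.97  0.06 13.16] rot [ 0.001  0.    -0.003]
8.0 [ 0.4761 -0.0103  0.2489] 
 [[ 0.873 -0.103  0.477]
 [-0.091 -0.995 -0.049]
 [ 0.479 -0.001 -0.878]] 0.22165590401959617 [-0.09  0.77  0.4 ] [-0.058 -0.509  2.309 -0.029  0.842  1.63 ]
slide cm [-10.62   0.05  20.28] rot [ 0.001  0.    -0.003]
```

play_rows(slide=[[-1.2,0,2.2],[-2.4,0,4.4],[-3.6,0,6.6],[-4.7,0,8.8],[-5.9,0,11],[-7,0,13.2],[-7,0,13.2]], delta_rot=[[0,0,0],[0,0,0],[0,0,0],[0,0,0],[0,0,0],[0,0,0],[0,0,0]])

```text
time: 8.58
tool_pos: [0.4716, -0.0091, 0.0916]
tcp_rot: [3.021, -0.155, 0.751]
wrist_force: [-1.1, 0.5, -0.8]
width: 0.217
```

```bash
python3 st.py .482 -.011 .02 -.1 .5
```

```text
8.5833 [ 0.4716 -0.0091  0.0916] 
 [[ 0.879 -0.102  0.466]
 [-0.091 -0.995 -0.048]
 [ 0.468 -0.    -0.884]] 0.21737424797403596 [-1.1   0.53 -0.78] [-0.055 -0.325  2.502 -0.048  0.479  1.655]
slide cm [-2.42  0.08  6.82] rot [ 0.001  0.013 -0.002]
```

play_rows(slide=[[-0.5,0,1.2],[-1,0,2.5],[-1.5,0,3.8],[-1.9,0,5],[-2.1,0,5.7],[-2.1,0,5.7]], delta_rot=[[0,0,0],[0,0,0],[0,0,0],[0,0,0],[0,0,0],[0,0,0]])

```text
time: 9.08
tool_pos: [0.4785, -0.0093, 0.0301]
tcp_rot: [3.023, -0.154, 0.746]
wrist_force: [0.2, 0.4, -0.2]
width: 0.223
```

```bash
python3 st.py .482 -.011 .02 -.1 .5; python3 look.py b side wrist;python3 st.py .482 -.011 .02 -.1 .5;python3 -c "
import cv2
i=cv2.imread('pics/side_b.png')[120:290,240:450];cv2.imwrite('pics/side_bz.png',cv2.resize(i,None,fx=3.5,fy=3.5,interpolation=2))"
```

```text
9.0833 [ 0.4785 -0.0093  0.0301] 
 [[ 0.88  -0.102  0.463]
 [-0.09  -0.995 -0.047]
 [ 0.466 -0.    -0.885]] 0.22273615392930946 [ 0.24  0.43 -0.19] [-0.055 -0.173  2.535 -0.074  0.296  1.683]
slide cm [-0.14  0.13  1.06] rot [ 0.001  0.016 -0.002]
side lm [ 0.55 -0.02] []
 fit z 0.01 0.06 [ 0.5427 -0.0213] mae 0.0011 250 bay [-0.1541  0.0151]
 fit z 0.1 0.148 [ 0.5429 -0.0212] mae 0.0013 172 bay [-0.1538  0.0152]
wrist lm [ 0.5431 -0.0215] 0.84
 fit z 0.01 0.06 [ 0.5442 -0.0211] mae 0.0001 1227 bay [-0.1526  0.0154]
 fit z 0.1 0.148 [ 0.5443 -0.0212] mae 0.0002 8238 bay [-0.1525  0.0153]
9.2833 [ 0.4805 -0.0098  0.0326] 
 [[ 0.878 -0.102  0.467]
 [-0.09  -0.995 -0.048]
 [ 0.47  -0.    -0.883]] 0.22276175842740217 [ 0.85 -0.45  0.14] [-0.056 -0.176  2.533 -0.074  0.297  1.682]
slide cm [-0.45  0.11  1.19] rot [ 0.001  0.011 -0.002]
```

View pics/side_bz.png

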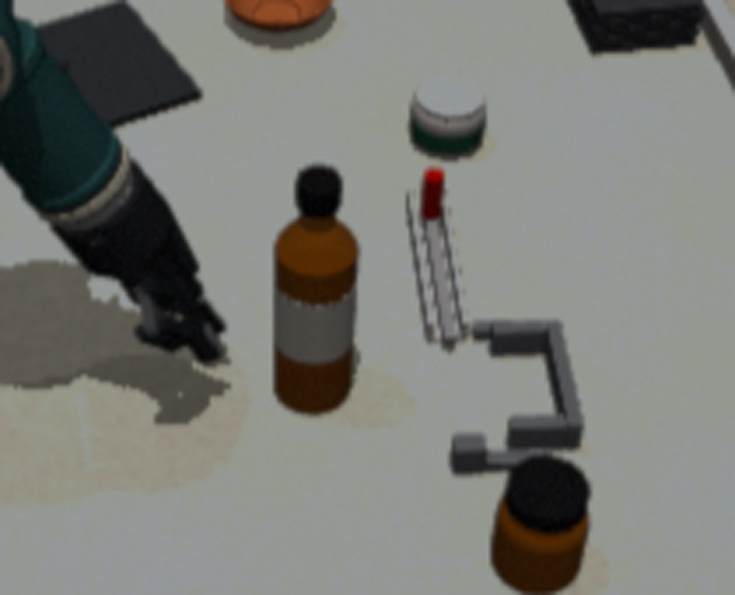

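View pics/wrist_b.png

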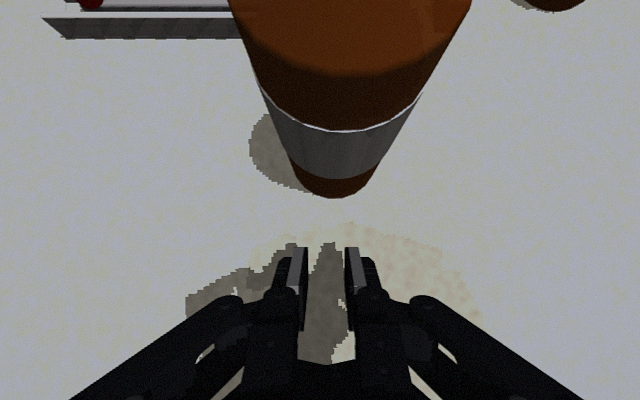

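play_rows(slide=[[-0.3,0,0.5],[-0.5,0,1],[-0.24,0.03,1.14],[0.03,0.07,1.28],[0.29,0.1,1.42],[0.55,0.14,1.56],[0.81,0.17,1.7],[1.08,0.21,1.84],[1.34,0.24,1.98],[1.6,0.28,2.12],[1.87,0.31,2.26],[2.13,0.35,2.4]], delta_rot=[[0,0,0],[0,0,0],[0,0,0],[0,0,0],[0,0,0],[0,0,0],[0,0,0],[0,0,0],[0,0,0],[0,0,0],[0,0,0],[0,0,0]])

```text
time: 10.28
tool_pos: [0.5104, -0.0164, 0.0214]
tcp_rot: [3.021, -0.155, 0.754]
wrist_force: [-0.1, 0.9, 0.1]
width: 0.221
```

```bash
python3 look.py c wrist;python3 st.py .6525 -.049 .021 -.1 .5
```

```text
wrist lm [ 0.55 -0.02] []
 fit z 0.01 0.06 [ 0.5437 -0.021 ] mae 0.0031 97 bay [-0.1531  0.0155]
 fit z 0.1 0.148 [ 0.5443 -0.0212] mae 0.0001 1552 bay [-0.1525  0.0153]
10.3833 [ 0.5108 -0.0164  0.0217] 
 [[ 0.878 -0.102  0.468]
 [-0.09  -0.995 -0.048]
 [ 0.47  -0.    -0.883]] 0.2205795207981438 [-0.6   0.28 -1.22] [-0.07  -0.081  2.482 -0.059  0.251  1.656]
slide cm [12.7   1.79  6.85] rot [ 0.001  0.01  -0.002]
```

View pics/wrist_c.png

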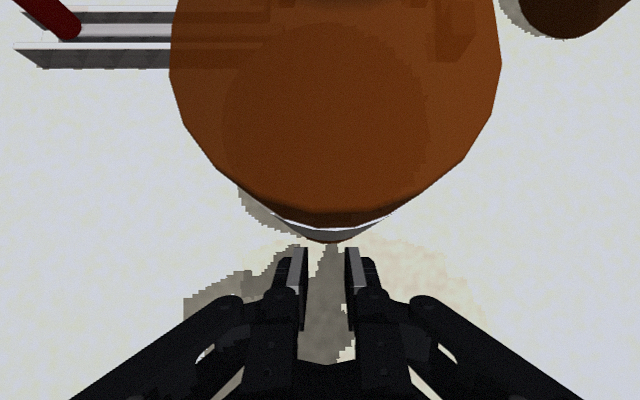

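play_rows(slide=[[-0.1,0,0.2],[0.0,0.0,0.3],[0.12,0.03,0.4],[0.39,0.07,0.54],[0.65,0.1,0.68],[0.91,0.14,0.82],[1.17,0.17,0.96],[1.44,0.21,1.1],[1.7,0.24,1.24],[1.96,0.28,1.38],[2.23,0.31,1.52],[2.49,0.35,1.66]], delta_rot=[[0,0,0],[0,0,0],[0,0,0],[0,0,0],[0,0,0],[0,0,0],[0,0,0],[0,0,0],[0,0,0],[0,0,0],[0,0,0],[0,0,0]])

```text
time: 11.38
tool_pos: [0.5403, -0.023, 0.0186]
tcp_rot: [3.021, -0.155, 0.754]
wrist_force: [-3.2, 0.5, -0.2]
width: 0.221
```

```bash
python3 look.py d side wrist;python3 st.py .6525 -.049 .019 -.1 .5;python3 -c "
import cv2
i=cv2.imread('pics/side_d.png')[120:290,240:450];cv2.imwrite('pics/side_dz.png',cv2.resize(i,None,fx=3.5,fy=3.5,interpolation=2))"
```

```text
side lm [ 0.5622 -0.0276] 0.73
 fit z 0.01 0.06 [ 0.5684 -0.0263] mae 0.0012 252 bay [-0.128   0.0128]
 fit z 0.1 0.148 [ 0.5692 -0.0262] mae 0.0011 168 bay [-0.1272  0.0131]
wrist lm [ 0.55 -0.02] []
 fit z 0.01 0.06 [0.551  0.0036] mae 0.0045 57 bay [-0.1485  0.0407]
 fit z 0.1 0.148 [ 0.5717 -0.0264] mae 0.0034 1069 bay [-0.1246  0.0132]
11.5833 [ 0.5404 -0.023   0.0189] 
 [[ 0.878 -0.102  0.468]
 [-0.09  -0.995 -0.048]
 [ 0.471 -0.    -0.882]] 0.22171563301704542 [-1.14  0.88 -0.77] [-0.083 -0.013  2.426 -0.038  0.239  1.626]
slide cm [10.08  1.44  5.36] rot [ 0.001  0.01  -0.002]
```

View pics/side_dz.png

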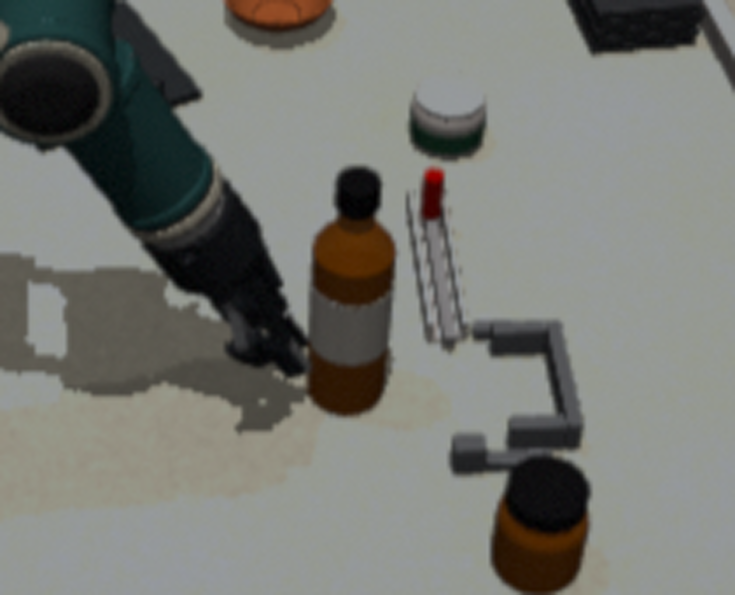

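play_rows(slide=[[0.31,0.04,0.16],[0.61,0.08,0.33],[0.92,0.12,0.49],[1.23,0.16,0.65],[1.53,0.2,0.82],[1.84,0.24,0.98],[2.15,0.28,1.14],[2.45,0.32,1.3],[2.76,0.36,1.47],[3.07,0.4,1.63],[3.37,0.44,1.79],[3.68,0.48,1.96]], delta_rot=[[0,0,0],[0,0,0],[0,0,0],[0,0,0],[0,0,0],[0,0,0],[0,0,0],[0,0,0],[0,0,0],[0,0,0],[0,0,0],[0,0,0]])

```text
time: 12.58
tool_pos: [0.5816, -0.0321, 0.0188]
tcp_rot: [3.02, -0.155, 0.755]
wrist_force: [-2.3, 0.1, 0.2]
width: 0.219
```

```bash
python3 look.py e side;python3 st.py .6642 -.05 .019 -.1 .5
```

```text
side lm [ 0.5998 -0.0398] 0.75
 fit z 0.01 0.06 [ 0.6095 -0.0354] mae 0.0012 255 bay [-0.0861  0.0082]
 fit z 0.1 0.148 [ 0.6097 -0.0354] mae 0.0012 169 bay [-0.0859  0.0083]
12.6833 [ 0.5825 -0.0323  0.0194] 
 [[ 0.877 -0.102  0.469]
 [-0.09  -0.995 -0.048]
 [ 0.472 -0.    -0.882]] 0.220653443140582 [-1.03  0.85 -1.73] [-0.096  0.066  2.344 -0.011  0.241  1.587]
slide cm [7.31 0.93 3.96] rot [ 0.001  0.009 -0.002]
```

play_rows(slide=[[0.31,0.04,0.16],[0.61,0.08,0.33],[0.92,0.12,0.49],[1.23,0.16,0.65],[1.53,0.2,0.82],[1.84,0.24,0.98],[2.15,0.28,1.14],[2.45,0.32,1.3],[2.76,0.36,1.47],[3.07,0.4,1.63],[3.37,0.44,1.79],[3.68,0.48,1.96]], delta_rot=[[0,0,0],[0,0,0],[0,0,0],[0,0,0],[0,0,0],[0,0,0],[0,0,0],[0,0,0],[0,0,0],[0,0,0],[0,0,0],[0,0,0]])

```text
time: 13.68
tool_pos: [0.6238, -0.0414, 0.0194]
tcp_rot: [3.02, -0.155, 0.757]
wrist_force: [-3.5, 0.6, -0.2]
width: 0.223
```

```bash
python3 look.py f side;python3 st.py .6642 -.05 .019 -.1 .5
```

```text
side lm [ 0.6545 -0.0437] 0.66
 fit z 0.01 0.06 [ 0.6512 -0.0447] mae 0.0012 255 bay [-0.0436  0.0036]
 fit z 0.1 0.148 [ 0.6527 -0.0449] mae 0.0011 170 bay [-0.0421  0.0036]
13.7833 [ 0.6247 -0.0415  0.02  ] 
 [[ 0.876 -0.102  0.471]
 [-0.09  -0.995 -0.048]
 [ 0.473 -0.    -0.881]] 0.22467376003551648 [-1.1  -0.03 -0.53] [-0.108  0.14   2.259  0.011  0.25   1.556]
slide cm [3.49 0.44 1.99] rot [ 0.001  0.007 -0.002]
```

play_rows(slide=[[0.26,0.03,0.14],[0.53,0.07,0.28],[0.79,0.1,0.42],[1.05,0.14,0.56],[1.31,0.17,0.7],[1.58,0.21,0.84],[1.84,0.24,0.98],[2.1,0.28,1.12],[2.37,0.31,1.26],[2.63,0.35,1.4],[2.89,0.38,1.54],[3.1,0.41,1.65]], delta_rot=[[0,0,0],[0,0,0],[0,0,0],[0,0,0],[0,0,0],[0,0,0],[0,0,0],[0,0,0],[0,0,0],[0,0,0],[0,0,0],[0,0,0]])

```text
time: 14.78
tool_pos: [0.6596, -0.0493, 0.0202]
tcp_rot: [3.019, -0.155, 0.76]
wrist_force: [-2.0, 0.8, -0.1]
width: 0.218
```

```bash
python3 look.py g side wrist;python3 st.py .6642 -.05 .019 -.1 .5;python3 -c "
import cv2
i=cv2.imread('pics/side_g.png')[120:290,240:450];cv2.imwrite('pics/side_gz.png',cv2.resize(i,None,fx=3.5,fy=3.5,interpolation=2))"
```

```text
side lm [ 0.6868 -0.0494] 0.58
 fit z 0.01 0.06 [ 0.6872 -0.0525] mae 0.0013 251 bay [-0.007  -0.0003]
 fit z 0.1 0.148 [ 0.6892 -0.0529] mae 0.0012 175 bay [-0.005  -0.0005]
wrist lm [ 0.55 -0.02] []
few 0
few 0
14.9833 [ 0.6594 -0.0493  0.0202] 
 [[ 0.876 -0.103  0.471]
 [-0.09  -0.995 -0.048]
 [ 0.473 -0.    -0.881]] 0.2195393701562932 [-1.43  0.61 -0.92] [-0.116  0.198  2.187  0.025  0.263  1.535]
slide cm [0.37 0.02 0.34] rot [ 0.001  0.007 -0.003]
```

View pics/side_gz.png

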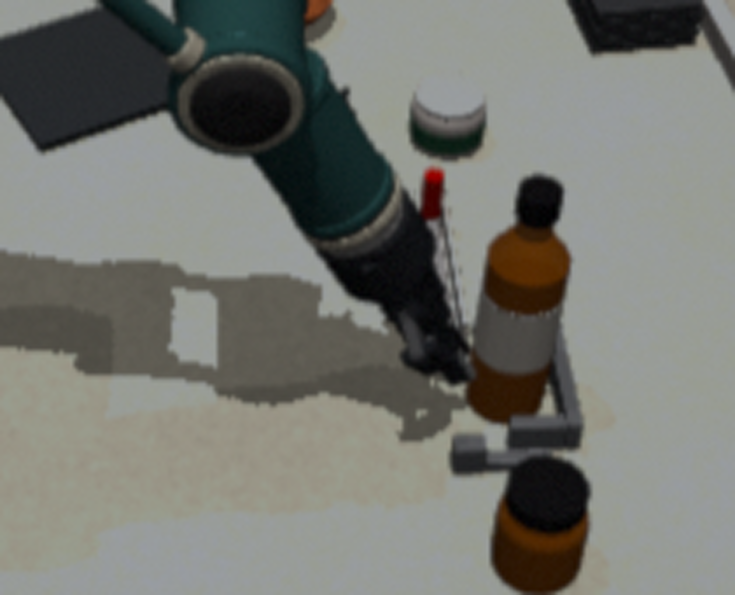

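play_rows(slide=[[0.04,0,0.02],[0.09,0,0.05],[0.13,0,0.07],[0.18,0,0.1],[0.22,0,0.12],[0.26,0,0.14],[0.31,0,0.17],[0.35,0,0.19]], delta_rot=[[0,0,0],[0,0,0],[0,0,0],[0,0,0],[0,0,0],[0,0,0],[0,0,0],[0,0,0]])

```text
time: 15.65
tool_pos: [0.6634, -0.0496, 0.0202]
tcp_rot: [3.019, -0.155, 0.76]
wrist_force: [-1.9, 1.2, -0.3]
width: 0.221
```

```bash
python3 look.py i side;python3 st.py .6642 -.05 .019 -.1 .5
```

```text
side lm [ 0.6916 -0.0565] 0.67
 fit z 0.01 0.06 [ 0.6912 -0.0533] mae 0.0013 251 bay [-0.003  -0.0006]
 fit z 0.1 0.148 [ 0.6918 -0.053 ] mae 0.0011 174 bay [-0.0023 -0.0002]
15.75 [ 0.6635 -0.0497  0.0203] 
 [[ 0.876 -0.102  0.471]
 [-0.09  -0.995 -0.048]
 [ 0.474 -0.    -0.881]] 0.21866719948700966 [-1.64  0.04 -1.23] [-0.116  0.205  2.179  0.025  0.265  1.536]
slide cm [0.   0.03 0.15] rot [ 0.001  0.007 -0.003]
```

play_rows(slide=[[0.03,0,0.01],[0.05,0,0.03],[0.08,0,0.04],[0.1,0,0.06],[0.12,0,0.07]], delta_rot=[[0,0,0],[0,0,0],[0,0,0],[0,0,0],[0,0,0]])

```text
time: 16.17
tool_pos: [0.6649, -0.0498, 0.0202]
tcp_rot: [3.019, -0.155, 0.76]
wrist_force: [-2.3, 0.1, -1.2]
width: 0.221
```

```bash
python3 look.py j side;python3 st.py .6642 -.05 .019 -.1 .5
```

```text
side lm [ 0.6911 -0.0518] 0.68
 fit z 0.01 0.06 [ 0.6929 -0.0533] mae 0.0013 254 bay [-0.0013 -0.0004]
 fit z 0.1 0.148 [ 0.6933 -0.0533] mae 0.0011 174 bay [-0.0009 -0.0004]
16.2667 [ 0.6649 -0.0498  0.0202] 
 [[ 0.876 -0.103  0.471]
 [-0.091 -0.995 -0.048]
 [ 0.474 -0.    -0.881]] 0.21964070032521074 [-2.88  0.55 -1.04] [-0.116  0.207  2.176  0.025  0.266  1.536]
slide cm [-0.12  0.03  0.07] rot [ 0.001  0.007 -0.003]
```

play_rows(slide=[[0.03,0,0.01],[0.05,0,0.03],[0.08,0,0.04],[0.09,0,0.05]], delta_rot=[[0,0,0],[0,0,0],[0,0,0],[0,0,0]])

```text
time: 16.6
tool_pos: [0.6658, -0.0499, 0.0201]
tcp_rot: [3.019, -0.155, 0.759]
wrist_force: [-4.0, -0.1, -0.6]
width: 0.221
```

```bash
python3 look.py k side;python3 st.py .55 -.035 .03 -.1 .5
```

```text
side lm [ 0.6884 -0.0518] 0.57
 fit z 0.01 0.06 [ 0.6935 -0.0532] mae 0.0013 248 bay [-0.0007 -0.0002]
 fit z 0.1 0.148 [ 0.6941 -0.0532] mae 0.0013 173 bay [-0.0001 -0.0003]
16.7 [ 0.6658 -0.0499  0.0201] 
 [[ 0.876 -0.103  0.471]
 [-0.09  -0.995 -0.048]
 [ 0.473 -0.    -0.881]] 0.2234766689092897 [-3.06  0.09  0.71] [-0.116  0.209  2.174  0.025  0.266  1.536]
slide cm [-9.81 -0.3  -6.4 ] rot [ 0.001  0.007 -0.003]
```

play_rows(slide=[[0.03,0,0.01],[0.05,0,0.03],[0.08,0,0.04]], delta_rot=[[0,0,0],[0,0,0],[0,0,0]])

```text
time: 16.95
tool_pos: [0.666, -0.0499, 0.0198]
tcp_rot: [3.02, -0.155, 0.757]
wrist_force: [-6.9, 0.1, 3.5]
width: 0.221
```

```bash
python3 look.py l side;python3 st.py .55 -.035 .03 -.1 .5
```

```text
side lm [ 0.6856 -0.0517] 0.69
 fit z 0.01 0.06 [ 0.6935 -0.0536] mae 0.0011 251 bay [-0.0006 -0.0007]
 fit z 0.1 0.148 [ 0.6937 -0.053 ] mae 0.0012 169 bay [-0.0005 -0.0001]
17.05 [ 0.6659 -0.0499  0.0197] 
 [[ 0.877 -0.102  0.469]
 [-0.091 -0.995 -0.048]
 [ 0.472 -0.    -0.882]] 0.21866269069399477 [-7.72  0.47  2.72] [-0.116  0.21   2.173  0.024  0.268  1.536]
slide cm [-9.81 -0.3  -6.42] rot [ 0.001  0.009 -0.002]
```

play_rows(slide=[[-0.1,0,-0.05],[-0.4,0,-0.2],[-0.9,0,-0.47],[-1.8,0,-0.95],[-3,0,-1.6],[-4.4,0,-2.35],[-5.3,0,-2.8],[-6,0,-4.2],[-5.5,0,-6.5],[-4.5,0,-9],[-3,0,-12],[-2,0,-14]], delta_rot=[[0,0,0],[0,0,0],[0,0,0],[0,0,0],[0,0,0],[0,0,0],[0,0,0],[0,0,0],[0,0,0],[0,0,0],[0,0,0],[0,0,0]])

```text
time: 18.05
tool_pos: [0.5831, -0.0414, 0.1369]
tcp_rot: [3.018, -0.155, 0.763]
wrist_force: [2.3, 0.4, 0.6]
width: 0.218
```

```bash
python3 look.py m side wrist;python3 st.py .62 .06 .25 0 0;python3 -c "
import cv2
i=cv2.imread('pics/side_m.png')[120:290,240:450];cv2.imwrite('pics/side_mz.png',cv2.resize(i,None,fx=3.5,fy=3.5,interpolation=2))"
```

```text
side lm [ 0.684  -0.0562] 0.8
 fit z 0.01 0.06 [ 0.6934 -0.0532] mae 0.0012 254 bay [-0.0008 -0.0003]
 fit z 0.1 0.148 [ 0.6934 -0.0532] mae 0.0012 178 bay [-0.0008 -0.0003]
wrist lm [ 0.6961 -0.0536] 0.87
 fit z 0.01 0.06 [ 0.6947 -0.0529] mae 0.0002 718 bay [0.0005 0.0002]
 fit z 0.1 0.148 [ 0.6948 -0.053 ] mae 0.0002 1377 bay [0.0006 0.    ]
18.25 [ 0.5831 -0.0414  0.1351] 
 [[ 0.876 -0.103  0.472]
 [-0.09  -0.995 -0.048]
 [ 0.474 -0.    -0.88 ]] 0.21869216108160563 [0.54 0.97 0.78] [-0.118 -0.131  2.265  0.016  0.513  1.543]
slide cm [  7.77 -10.47  -8.86] rot [ 0.025 -0.494 -0.101]
```

View pics/side_mz.png

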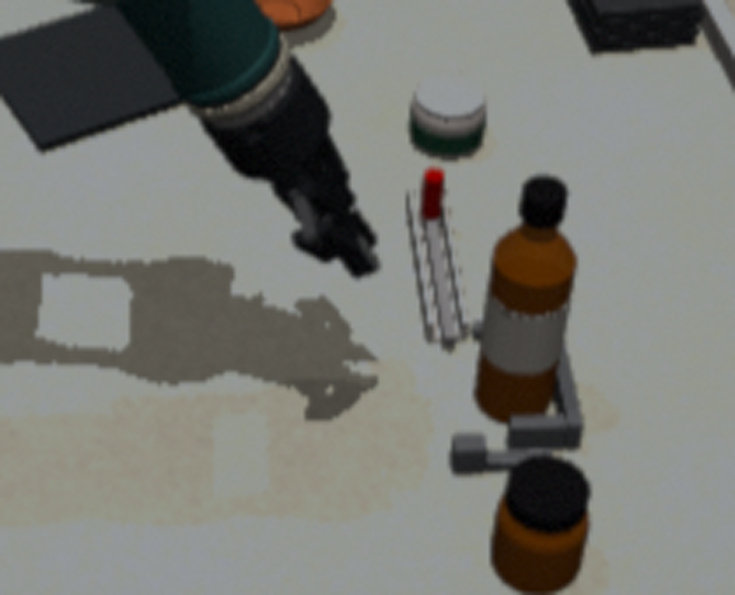

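View pics/wrist_m.png

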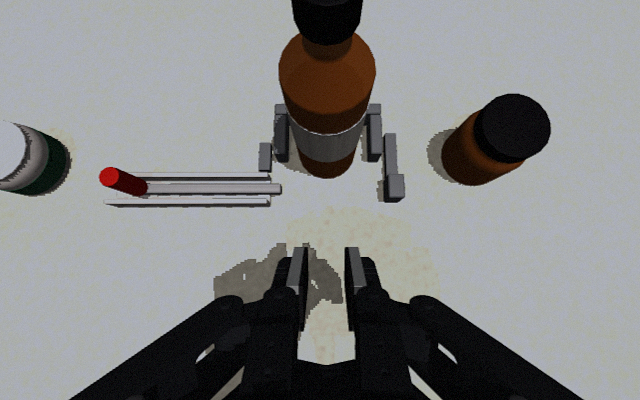

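```bash
python3 - <<'E'
from h import *
import pickle
from scipy.optimize import least_squares
p,q=pickle.load(open('w1.pkl','rb'));c=cloud(p)
t=c[(c[...,2]>.044)&(c[...,2]<.055)&(np.hypot(c[...,0]-.7,c[...,1]-.24)<.06)]
print(len(t),t.min(0),t.max(0))
E
python3 st.py .63 .07 .26 0.7 0; python3 st.py .6747 .1725 .25 1.462 0
```

```text
1615 [0.68053824 0.22348935 0.04400172] [0.7396564  0.28360223 0.05282371]
18.25 [ 0.5831 -0.0414  0.1351] 
 [[ 0.876 -0.103  0.472]
 [-0.09  -0.995 -0.048]
 [ 0.474 -0.    -0.88 ]] 0.21869216108160563 [0.54 0.97 0.78] [-0.118 -0.131  2.265  0.016  0.513  1.543]
slide cm [  9.03 -11.57  -9.32] rot [ 0.198 -0.467 -0.786]
18.25 [ 0.5831 -0.0414  0.1351] 
 [[ 0.876 -0.103  0.472]
 [-0.09  -0.995 -0.048]
 [ 0.474 -0.    -0.88 ]] 0.21869216108160563 [0.54 0.97 0.78] [-0.118 -0.131  2.265  0.016  0.513  1.543]
slide cm [ 11.54 -22.23  -6.82] rot [ 0.386 -0.389 -1.53 ]
```

play_rows(slide=[[1,-0.5,-2.5],[2,-1.5,-5],[3.5,-3,-7],[4.8,-4.5,-8.5],[6,-6.2,-9.2],[7,-7.8,-9.3],[8,-9.5,-9.3],[8.6,-10.8,-9.3],[9,-11.6,-9.3],[9,-11.6,-9.3]], delta_rot=[[0.02,-0.05,-0.08],[0.04,-0.1,-0.17],[0.07,-0.16,-0.27],[0.09,-0.21,-0.36],[0.11,-0.27,-0.45],[0.14,-0.33,-0.55],[0.16,-0.38,-0.64],[0.18,-0.43,-0.72],[0.2,-0.467,-0.786],[0.2,-0.467,-0.786]], hand=0)

```text
time: 19.08
tool_pos: [0.631, 0.0722, 0.2567]
tcp_rot: [-2.945, -1.082, 0.006]
wrist_force: [1.5, 0.8, -0.6]
width: 0.003
```

```bash
python3 st.py .6747 .1725 .2 1.462 0
```

```text
19.0833 [0.631  0.0722 0.2567] 
 [[ 0.762  0.647 -0.005]
 [ 0.647 -0.762  0.002]
 [-0.002 -0.005 -1.   ]] 0.0027127739934218833 [ 1.47  0.77 -0.58] [0.073 0.17  1.64  0.003 1.336 0.939]
slide cm [ 9.84 -4.79  5.67] rot [-0.005  0.    -0.758]
```

play_rows(slide=[[1,-0.5,0.2],[2.2,-1.1,0.6],[3.4,-1.7,1.2],[4.6,-2.3,1.8],[5.8,-2.9,2.6],[7,-3.4,3.4],[8.2,-4,4.2],[9.2,-4.5,5],[9.8,-4.8,5.7],[9.8,-4.8,5.7]], delta_rot=[[0,0,-0.08],[0,0,-0.17],[0,0,-0.26],[0,0,-0.35],[0,0,-0.44],[0,0,-0.53],[0,0,-0.62],[0,0,-0.7],[0,0,-0.758],[0,0,-0.758]])

```text
time: 19.92
tool_pos: [0.672, 0.1725, 0.1952]
tcp_rot: [-2.332, -2.093, 0.011]
wrist_force: [-0.6, 0.6, -0.2]
width: 0.001
```

```bash
python3 st.py .6747 .1725 .1 1.462 0;  python3 - <<'E'
from h import *
p=cam('wrist');save(p,'w_n.png')
for t in ['bolt_knob']:
    for x in landmark_of(t,p)[:2]: print(x['at'],x['conf'],atz(p,*x['at'],.045))
E
```

```text
19.9167 [0.672  0.1725 0.1952] 
 [[ 0.108  0.994 -0.01 ]
 [ 0.994 -0.108  0.001]
 [ 0.    -0.01  -1.   ]] 0.0005232937568670746 [-0.64  0.63 -0.21] [0.213 0.317 1.573 0.004 1.262 0.32 ]
slide cm [0.03 0.37 9.52] rot [-0.01  -0.     0.001]
[327.0, 213.3] 0.72 [0.66878892 0.13766324 0.045     ]
```

View pics/w_n.png

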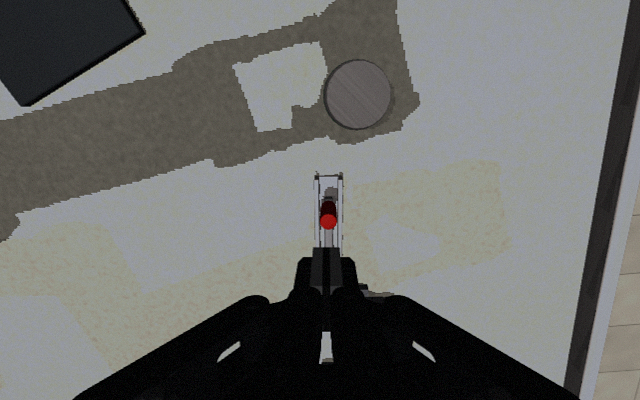

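play_rows(slide=[[0,0.1,2],[0,0.2,4],[0,0.2,6],[0,0.2,8],[0,0.2,10],[0,0.2,12],[0,0.2,13.5],[0,0.2,14.5],[0,0.2,15],[0,0.2,15]], delta_rot=[[0,0,0],[0,0,0],[0,0,0],[0,0,0],[0,0,0],[0,0,0],[0,0,0],[0,0,0],[0,0,0],[0,0,0]])

```text
time: 20.85
tool_pos: [0.6729, 0.171, 0.0466]
tcp_rot: [-2.337, -2.089, 0.01]
wrist_force: [0.2, 0.5, -0.1]
width: -0.001
```

```bash
python3 - <<'E'
from h import *
p=cam('wrist');save(p,'w_o.png');p=cam('side');cv2.imwrite('pics/side_oz.png',cv2.resize(p['image'][120:290,240:450,::-1],None,fx=3.5,fy=3.5,interpolation=2))
E
python3 st.py .6618 .0563 .045 1.462 0 # knob final + 20mm
```

```text
20.95 [0.6744 0.1715 0.0487] 
 [[ 0.111  0.994 -0.006]
 [ 0.994 -0.111  0.001]
 [ 0.001 -0.006 -1.   ]] -0.0010577095399838922 [0.54 0.12 0.3 ] [0.212 0.441 1.69  0.003 1.017 0.322]
slide cm [-11.59   0.03   0.36] rot [-0.006 -0.001 -0.003]
```

View pics/w_o.png

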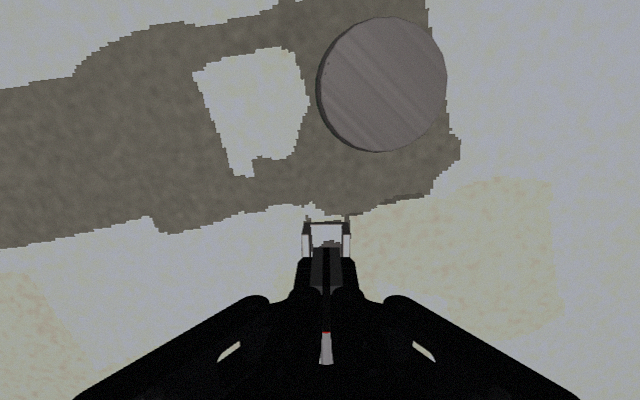

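View pics/side_oz.png

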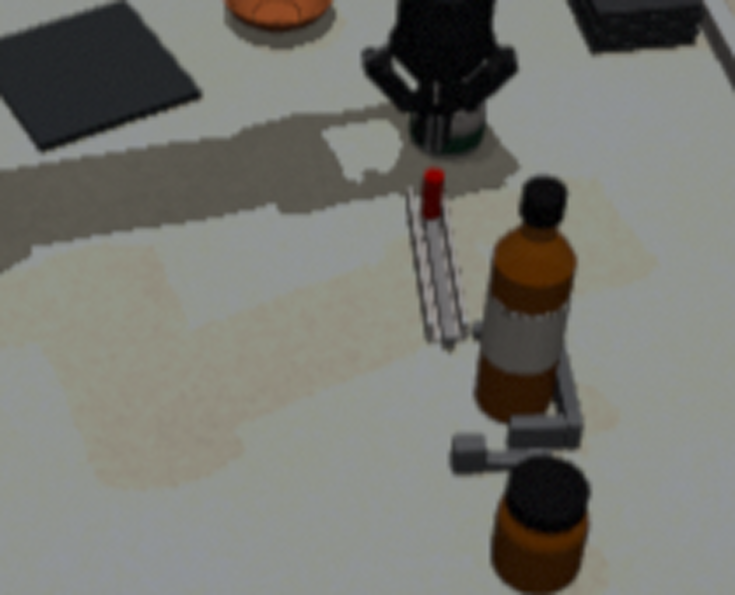

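play_rows(slide=[[-0.5,0,0],[-1,0,0.1],[-1.5,0,0.1],[-2,0,0.1],[-2.5,0,0.1],[-3,0,0.1],[-3.5,0,0.1],[-4,0,0.1],[-4.5,0,0.1],[-5,0,0.1],[-5.5,0,0.1],[-6,0,0.1]], delta_rot=[[0,0,0],[0,0,0],[0,0,0],[0,0,0],[0,0,0],[0,0,0],[0,0,0],[0,0,0],[0,0,0],[0,0,0],[0,0,0],[0,0,0]])

```text
time: 21.95
tool_pos: [0.6687, 0.1115, 0.0485]
tcp_rot: [-2.339, -2.091, 0.003]
wrist_force: [1.8, 2.0, 5.2]
width: 0.002
```

```bash
python3 st.py .6618 .0563 .045 1.462 0;python3 look.py q side;python3 -c "
import cv2
i=cv2.imread('pics/side_q.png')[120:290,240:450];cv2.imwrite('pics/side_qz.png',cv2.resize(i,None,fx=3.5,fy=3.5,interpolation=2))"
```

```text
21.95 [0.6687 0.1115 0.0485] 
 [[ 0.111  0.994 -0.004]
 [ 0.994 -0.111  0.002]
 [ 0.001 -0.004 -1.   ]] 0.0015099914199173433 [1.84 2.04 5.18] [0.127 0.41  1.735 0.003 1.001 0.237]
slide cm [-5.56 -0.07  0.34] rot [-0.004 -0.001 -0.003]
side lm [ 0.6942 -0.0551] 0.56
 fit z 0.01 0.06 [ 0.6936 -0.0533] mae 0.0012 257 bay [-0.0005 -0.0004]
 fit z 0.1 0.148 [ 0.6933 -0.0532] mae 0.0011 175 bay [-0.0009 -0.0003]
```

View pics/side_qz.png

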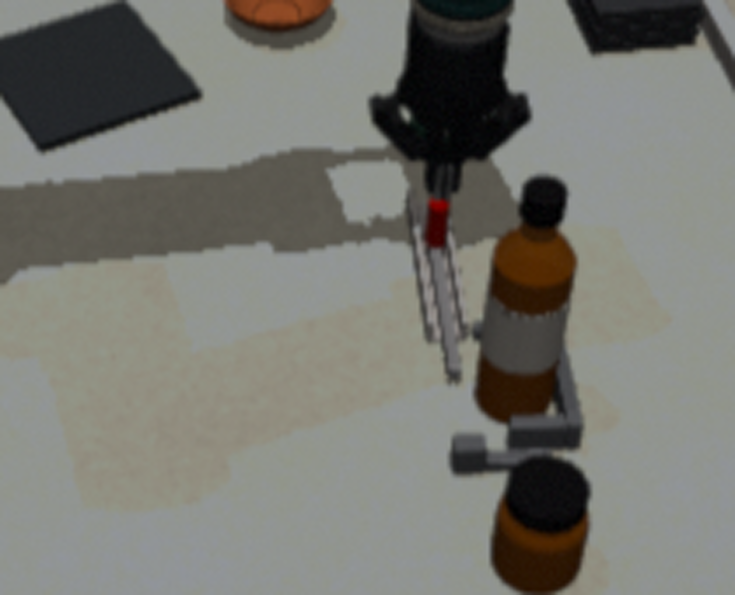

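play_rows(slide=[[-0.5,0,0],[-1,0,0],[-1.5,0,0],[-2,0,0],[-2.5,0,0],[-3,0,0],[-3.5,0,0],[-4,0,0],[-4.4,0,0],[-4.7,0,0],[-4.9,0,0],[-5.1,0,0]], delta_rot=[[0,0,0],[0,0,0],[0,0,0],[0,0,0],[0,0,0],[0,0,0],[0,0,0],[0,0,0],[0,0,0],[0,0,0],[0,0,0],[0,0,0]])

```text
time: 23.05
tool_pos: [0.663, 0.0596, 0.0485]
tcp_rot: [-2.34, -2.091, 0.004]
wrist_force: [2.9, 1.3, 3.1]
width: 0.002
```

```bash
python3 st.py .6618 .0563 .045 1.462 0;python3 look.py r side;python3 -c "
import cv2
i=cv2.imread('pics/side_r.png')[120:290,240:450];cv2.imwrite('pics/side_rz.png',cv2.resize(i,None,fx=3.5,fy=3.5,interpolation=2))"
```

```text
23.05 [0.663  0.0596 0.0485] 
 [[ 0.112  0.994 -0.004]
 [ 0.994 -0.112  0.001]
 [ 0.    -0.004 -1.   ]] 0.00230087352450576 [2.94 1.32 3.06] [5.200e-02 3.900e-01 1.763e+00 1.000e-03 9.930e-01 1.630e-01]
slide cm [-0.34 -0.08  0.35] rot [-0.004 -0.    -0.003]
side lm [ 0.6942 -0.0658] 0.83
 fit z 0.01 0.06 [ 0.6936 -0.0534] mae 0.0013 255 bay [-0.0005 -0.0004]
 fit z 0.1 0.148 [ 0.6933 -0.053 ] mae 0.0012 178 bay [-0.0009 -0.0001]
```

View pics/side_rz.png

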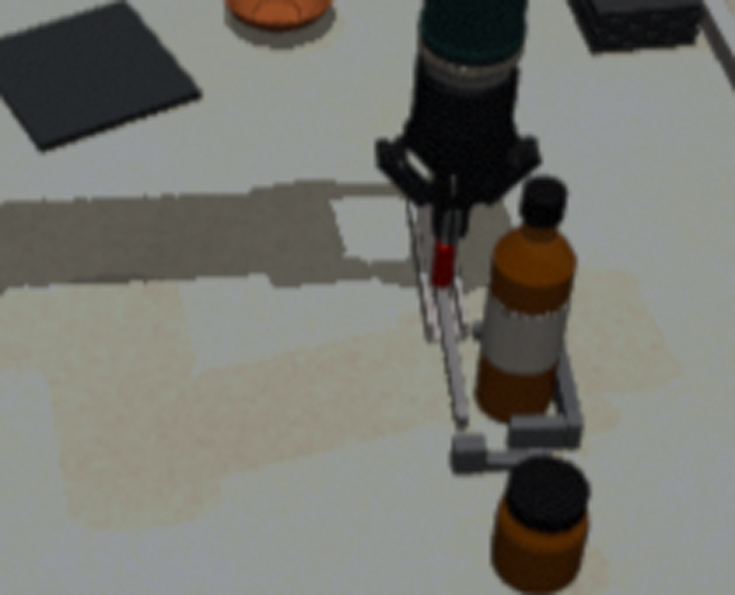

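play_rows(slide=[[-0.2,0,0],[-0.4,0,0],[-0.6,0,0],[-0.75,0,0],[-0.9,0,0]], delta_rot=[[0,0,0],[0,0,0],[0,0,0],[0,0,0],[0,0,0]])

```text
time: 23.57
tool_pos: [0.662, 0.0503, 0.0485]
tcp_rot: [-2.34, -2.092, 0.005]
wrist_force: [2.3, 1.3, 3.6]
width: 0.003
```

```bash
python3 st.py .6618 .0563 .045 1.462 0;python3 look.py s side;python3 -c "
import cv2
i=cv2.imread('pics/side_s.png')[150:270,310:430];cv2.imwrite('pics/side_sz.png',cv2.resize(i,None,fx=4.9,fy=4.9,interpolation=2))"
```

```text
23.5667 [0.662  0.0503 0.0485] 
 [[ 0.112  0.994 -0.004]
 [ 0.994 -0.112  0.   ]
 [-0.    -0.004 -1.   ]] 0.0032606740475166307 [2.33 1.28 3.62] [0.038 0.387 1.767 0.    0.991 0.15 ]
slide cm [ 0.59 -0.08  0.35] rot [-0.004  0.    -0.003]
side lm [ 0.6922 -0.0552] 0.88
 fit z 0.01 0.06 [ 0.6933 -0.0535] mae 0.0013 254 bay [-0.0009 -0.0006]
 fit z 0.1 0.148 [ 0.6934 -0.0531] mae 0.0012 177 bay [-0.0008 -0.0002]
```

View pics/side_sz.png

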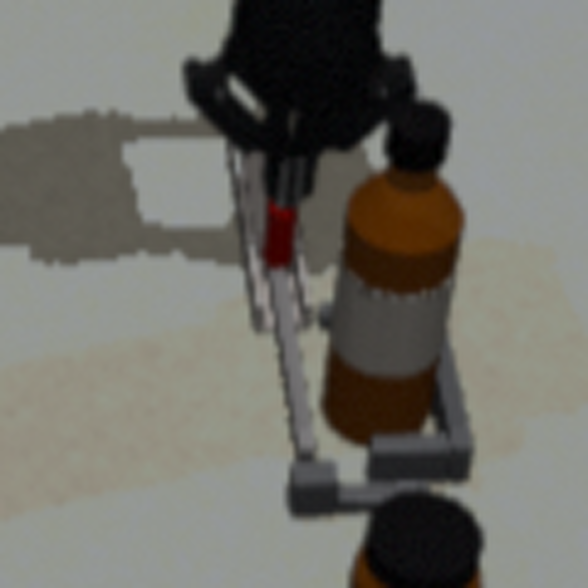

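play_rows(slide=[[-0.1,0,0],[-0.2,0,0],[-0.3,0,0],[-0.4,0,0],[-0.5,0,0]], delta_rot=[[0,0,0],[0,0,0],[0,0,0],[0,0,0],[0,0,0]])

```text
time: 24.08
tool_pos: [0.6614, 0.045, 0.0485]
tcp_rot: [-2.34, -2.092, 0.005]
wrist_force: [2.2, 1.6, 3.6]
width: 0.0
```

```bash
python3 st.py .6618 .0563 .045 1.462 0
```

```text
24.0833 [0.6614 0.045  0.0485] 
 [[ 0.112  0.994 -0.004]
 [ 0.994 -0.112 -0.   ]
 [-0.001 -0.004 -1.   ]] 0.0004898164889300235 [2.18 1.56 3.63] [ 0.03   0.386  1.77  -0.     0.991  0.142]
slide cm [ 1.13 -0.08  0.35] rot [-0.004  0.001 -0.003]
```

play_rows(slide=[[-0.1,0,0],[-0.2,0,0],[-0.3,0,0],[-0.4,0,0]], delta_rot=[[0,0,0],[0,0,0],[0,0,0],[0,0,0]])

```text
time: 24.42
tool_pos: [0.6609, 0.0409, 0.0486]
tcp_rot: [-2.34, -2.092, 0.005]
wrist_force: [3.1, 1.0, 2.8]
width: 0.001
```

```bash
python3 st.py .6618 .0563 .045 1.462 0;python3 look.py t side;python3 -c "
import cv2
i=cv2.imread('pics/side_t.png')[150:270,310:430];cv2.imwrite('pics/side_tz.png',cv2.resize(i,None,fx=4.9,fy=4.9,interpolation=2))"
```

```text
24.4167 [0.6609 0.0409 0.0486] 
 [[ 0.112  0.994 -0.004]
 [ 0.994 -0.112 -0.   ]
 [-0.001 -0.004 -1.   ]] 0.0009067261555553741 [3.09 1.04 2.8 ] [ 0.024  0.384  1.771 -0.     0.99   0.136]
slide cm [ 1.54 -0.09  0.36] rot [-0.004  0.001 -0.003]
side lm [ 0.6936 -0.0529] 0.78
 fit z 0.01 0.06 [ 0.6934 -0.0535] mae 0.0012 251 bay [-0.0007 -0.0006]
 fit z 0.1 0.148 [ 0.6936 -0.0529] mae 0.0011 180 bay [-0.0007 -0.    ]
```

View pics/side_tz.png

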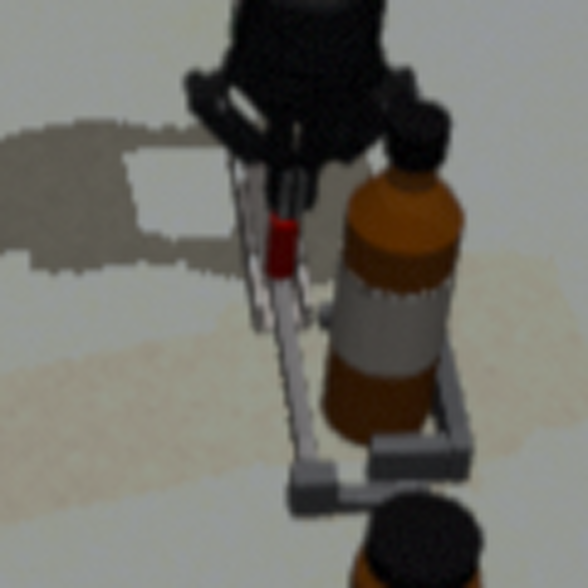

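Run:
```python
from h import *
import pickle
b=np.array([.6942,-.0530,-.109])
def B(P):
    cs,sn=np.cos(b[2]),np.sin(b[2]);D=np.asarray(P)[...,:2]-b[:2]
    return np.stack([cs*D[...,0]+sn*D[...,1],-sn*D[...,0]+cs*D[...,1]],-1)
for t in 'aqrst':
    p=pickle.load(open(f'side_{t}.pkl','rb'));c=cloud(p);im=p['image'].astype(int)
    m=(im[...,0]>60)&(im[...,0]>2.2*im[...,1])&(im[...,0]>2.2*im[...,2])&(abs(c[...,0]-.67)<.04)&(c[...,1]>-.02)&(c[...,1]<.2)
    P=c[m];print(t,len(P),'z',P[:,2].min().round(4),P[:,2].max().round(4),'bay med',np.median(B(P),0).round(4),'ymin/max',B(P)[:,1].min().round(4),B(P)[:,1].max().round(4))
```

```text
a 18 z 0.0586 0.0673 bay med [-0.0465  0.1803] ymin/max 0.1742 0.1887
q 22 z 0.0235 0.0684 bay med [-0.0463  0.1458] ymin/max 0.1407 0.1531
r 12 z 0.0227 0.0641 bay med [-0.0469  0.0985] ymin/max 0.0949 0.1041
s 13 z 0.0543 0.0672 bay med [-0.0464  0.0889] ymin/max 0.0843 0.0942
t 19 z 0.0237 0.0699 bay med [-0.046   0.0796] ymin/max 0.0738 0.085
```

Run:
```python
from h import *
p=cam('scene');im=p['image'][160:250,290:410,::-1];cv2.imwrite('pics/sc_u.png',cv2.convertScaleAbs(cv2.resize(im,None,fx=6,fy=6,interpolation=2),alpha=1.4))
```

```text
(no output)
```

View pics/sc_u.png

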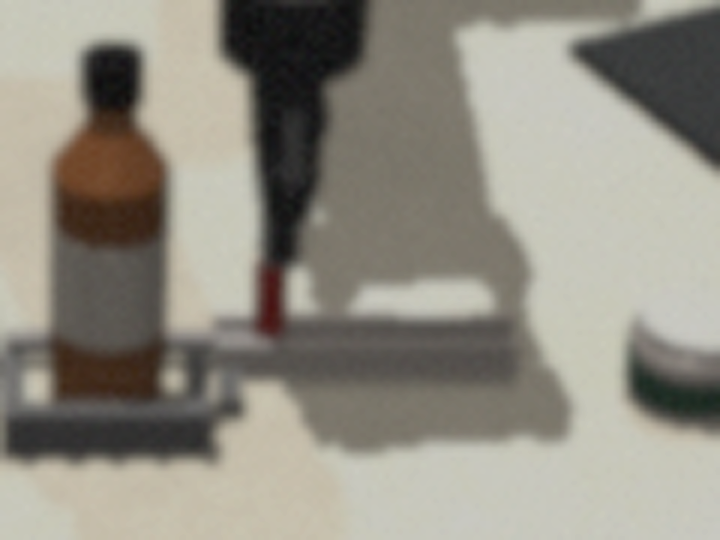

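play_rows(slide=[[0,0,-0.5],[0,0,-1.2],[1,0,-1.5],[2.2,0,-1.5],[3.4,0,-1.5],[3.8,0,-1],[3.8,0,0],[3.8,0,0]], delta_rot=[[0,0,0],[0,0,0],[0,0,0],[0,0,0],[0,0,0],[0,0,0],[0,0,0],[0,0,0]])

```text
time: 25.23
tool_pos: [0.663, 0.0791, 0.0454]
tcp_rot: [-2.337, -2.092, 0.012]
wrist_force: [-0.8, 0.1, -1.0]
width: -0.002
```

```bash
python3 st.py .6618 .0563 .025 1.462 0;python3 look.py v side;python3 - <<'E'
from h import *
p=cam('scene');im=p['image'][160:250,290:410,::-1];cv2.imwrite('pics/sc_v.png',cv2.convertScaleAbs(cv2.resize(im,None,fx=6,fy=6,interpolation=2),alpha=1.4))
i=cv2.imread('pics/side_v.png')[150:270,310:430];cv2.imwrite('pics/side_vz.png',cv2.resize(i,None,fx=4.9,fy=4.9,interpolation=2))
E
```

```text
25.2333 [0.663  0.0791 0.0454] 
 [[ 0.11   0.994 -0.009]
 [ 0.994 -0.11  -0.001]
 [-0.002 -0.009 -1.   ]] -0.0017269945381465023 [-0.82  0.11 -0.99] [ 8.200e-02  4.000e-01  1.756e+00 -1.000e-03  9.950e-01  1.920e-01]
slide cm [-2.28  0.16  2.04] rot [-0.009  0.002 -0.002]
side lm [ 0.6822 -0.0602] 0.79
 fit z 0.01 0.06 [ 0.6934 -0.0535] mae 0.0011 258 bay [-0.0008 -0.0006]
 fit z 0.1 0.148 [ 0.6935 -0.0536] mae 0.0012 172 bay [-0.0006 -0.0006]
```

View pics/sc_v.png

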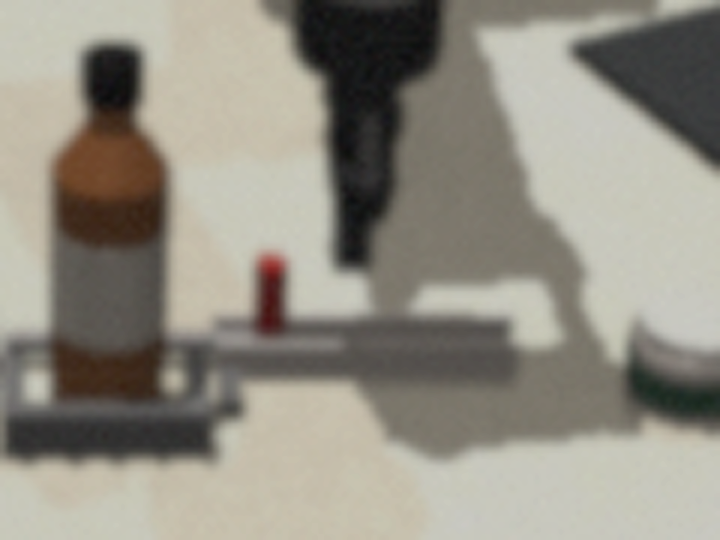

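View pics/side_vz.png

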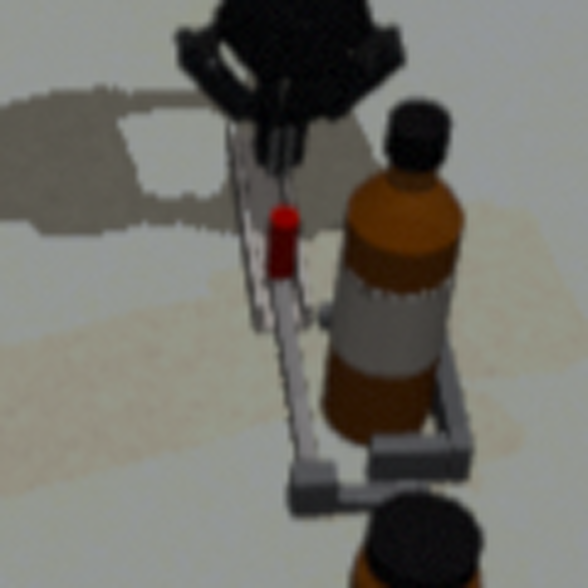

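play_rows(slide=[[0,0.1,0.8],[0,0.2,1.5],[0,0.2,2.1],[-0.3,0.2,2.2],[-0.6,0.2,2.2],[-0.9,0.2,2.2],[-1.2,0.2,2.2],[-1.4,0.2,2.2],[-1.6,0.2,2.2],[-1.7,0.2,2.2]], delta_rot=[[0,0,0],[0,0,0],[0,0,0],[0,0,0],[0,0,0],[0,0,0],[0,0,0],[0,0,0],[0,0,0],[0,0,0]])

```text
time: 26.22
tool_pos: [0.6645, 0.0607, 0.0258]
tcp_rot: [-2.34, -2.091, 0.008]
wrist_force: [0.2, -0.9, -0.6]
width: -0.004
```

```bash
python3 st.py .6618 .0563 .025 1.462 0;python3 look.py w side;python3 - <<'E'
from h import *
p=cam('scene');im=p['image'][160:250,290:410,::-1];cv2.imwrite('pics/sc_w.png',cv2.convertScaleAbs(cv2.resize(im,None,fx=6,fy=6,interpolation=2),alpha=1.4))
E
```

```text
26.2167 [0.6645 0.0607 0.0258] 
 [[ 0.112  0.994 -0.006]
 [ 0.994 -0.112 -0.001]
 [-0.002 -0.006 -1.   ]] -0.0038417774988937646 [ 0.19 -0.86 -0.64] [ 5.40e-02  4.19e-01  1.77e+00 -1.00e-03  9.58e-01  1.67e-01]
slide cm [-0.47 -0.22  0.08] rot [-0.006  0.002 -0.004]
side lm [ 0.6908 -0.051 ] 0.93
 fit z 0.01 0.06 [ 0.6933 -0.0534] mae 0.0013 257 bay [-0.0009 -0.0005]
 fit z 0.1 0.148 [ 0.6936 -0.0533] mae 0.0013 178 bay [-0.0006 -0.0003]
```

View pics/sc_w.png

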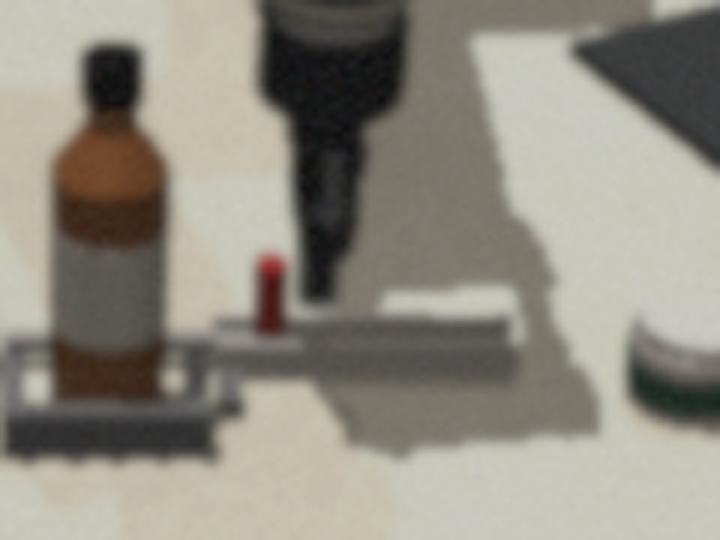

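play_rows(slide=[[-0.3,-0.1,0],[-0.55,-0.1,0],[-0.75,-0.1,0],[-0.9,-0.1,0],[-1,-0.1,0],[-1.1,-0.1,0]], delta_rot=[[0,0,0],[0,0,0],[0,0,0],[0,0,0],[0,0,0],[0,0,0]])

```text
time: 26.87
tool_pos: [0.6625, 0.0538, 0.0258]
tcp_rot: [-2.339, -2.087, 0.001]
wrist_force: [0.3, 14.9, -0.4]
width: 0.001
```

```bash
python3 st.py .6618 .0563 .025 1.462 0
```

```text
26.8667 [0.6625 0.0538 0.0258] 
 [[ 0.114  0.994 -0.005]
 [ 0.994 -0.113  0.005]
 [ 0.004 -0.006 -1.   ]] 0.0014372120257358737 [ 0.28 14.9  -0.38] [0.041 0.414 1.777 0.006 0.955 0.151]
slide cm [ 0.24 -0.1   0.08] rot [-0.006 -0.004 -0.005]
```

play_rows(slide=[[0.5,0,0],[1.3,0,0],[2.5,0,0],[3.2,0,-1],[3.5,0,-3.5],[3.5,0,-7],[3.5,0,-11],[3.5,0,-15],[3.5,0,-18],[3.5,0,-20],[3.5,0,-20]], delta_rot=[[0,0,0],[0,0,0],[0,0,0],[0,0,0],[0,0,0],[0,0,0],[0,0,0],[0,0,0],[0,0,0],[0,0,0],[0,0,0]])

```text
time: 27.78
tool_pos: [0.6713, 0.0884, 0.2346]
tcp_rot: [2.343, 2.092, 0.014]
wrist_force: [-0.3, 0.2, 1.4]
width: 0.002
```

```bash
python3 st.py;python3 look.py x side;python3 - <<'E'
from h import *
import pickle
p=pickle.load(open('side_x.pkl','rb'));c=cloud(p);im=p['image'].astype(int)
b=np.array([.6942,-.0530,-.109])
def B(P):
    cs,sn=np.cos(b[2]),np.sin(b[2]);D=np.asarray(P)[...,:2]-b[:2]
    return np.stack([cs*D[...,0]+sn*D[...,1],-sn*D[...,0]+cs*D[...,1]],-1)
m=(im[...,0]>60)&(im[...,0]>2.2*im[...,1])&(im[...,0]>2.2*im[...,2])&(abs(c[...,0]-.67)<.04)&(c[...,1]>-.02)&(c[...,1]<.2)
print('knob front med',np.median(B(c[m]),0))
q=cam('side')
print([B(atz(q,*x['at'],.045)) for x in landmark_of('bolt_knob',q)[:1]])
i=cv2.imread('pics/side_x.png')[120:290,240:450];cv2.imwrite('pics/side_xz.png',cv2.resize(i,None,fx=3.5,fy=3.5,interpolation=2))
E
```

```text
27.7833 [0.6713 0.0884 0.2346] 
 [[ 0.113  0.994  0.007]
 [ 0.994 -0.113  0.006]
 [ 0.006  0.007 -1.   ]] 0.0021381650147412586 [-0.3   0.18  1.45] [0.091 0.252 1.583 0.005 1.299 0.203]
side lm [ 0.6915 -0.0515] 0.68
 fit z 0.01 0.06 [ 0.6934 -0.0534] mae 0.0012 250 bay [-0.0007 -0.0004]
 fit z 0.1 0.148 [ 0.6932 -0.053 ] mae 0.0012 178 bay [-0.001  -0.0001]
knob front med [-0.04526222  0.07712056]
[array([-0.05057067,  0.08801827])]
```

View pics/side_xz.png

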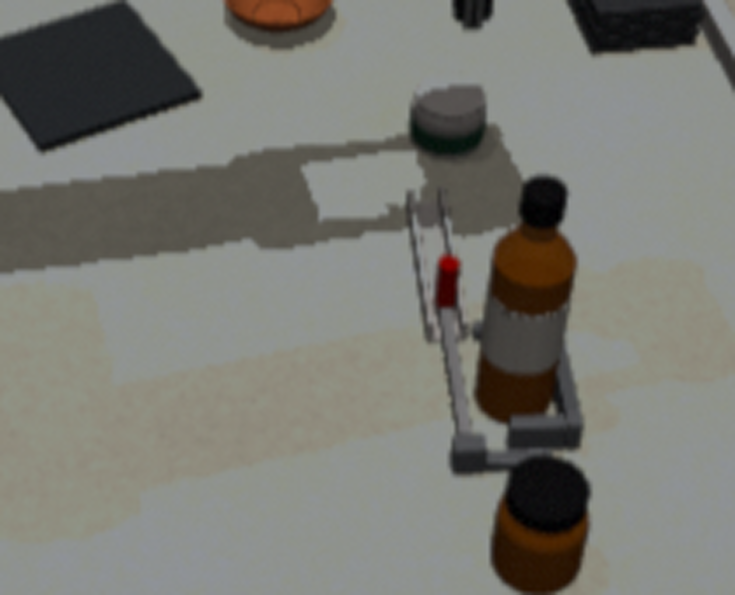

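```bash
python3 -c "
from workcell import *
print(finish_job())"
```

```text
the job is handed in; nothing more can be done
None
```

The bottle stands upright against the bay's back wall with the bolt shut behind it, and I've handed the job in at about 28 s of the 69 s. No verdict was reported, so this rests on my own last checks.

- **Bottle:** I pushed it slowly with the two fingertips slightly apart until the force rose to about 8 N against the back wall. The last wrist-camera fit put it at (0.5, 0.0) mm in the bay frame. The side camera gave about (-1, 0) mm after the bolt was shut, and the same centre low and high on the body, so it is upright.
- **Bolt:** The final push met about 15 N at the end stop. The bar reaches the keeper block in the picture, and the measured travel is about 0.115 to 0.118 m.
- **Other goods and the arm:** The goods in the final view look unmoved. The jar and tin were not measured again, and the green bottle and hide were not re-checked. The arm ended well clear of everything.

Three things did not go as planned:

- **Early contact:** On my first descent the arm ran into its joint limits and came very close to the bottle at about 110 mm height, possibly brushing it. A second look showed the bottle had not moved.
- **Fingertip length:** The fingertips sit roughly 15 to 20 mm behind the TCP, not 8 mm ahead as stated. The bottle was therefore pushed somewhat higher than I intended, possibly at 35 to 40 mm, but it stayed upright.
- **First bolt push:** For the same reason, the fingertips were on top of the knob and dragged it most of the way. I lowered the tool and pushed the knob properly against its stop.

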